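Slide the top cast panel off its stack and turn it face down in the turnover fixture

TASK

Slide the top (orange) panel straight out from under the clear hood, clear of the stack, onto the deck in front of it, without lifting it off the stack or shifting the two red panels below, and let go of it there. Then take it again by its middle, lay it orange face up in the pocket of the open blue leaf, let go, and swing the leaf by its yellow pin all the way over onto the wooden bed, so that the panel ends face down on the bed under the fully closed leaf. Leave everything else on the table where it stands.

Things in the scene. Friction and masses are not known exactly. Their poses are not given: they have to be found in the camera images.
- panel_mid (a point): Centre (half-way up) of the top panel of the stack: a flat cast panel 130 x 60 x 14 mm, 130 g, orange face with a pale 38 mm spot, white back. x along the 130 mm, y along the 60 mm, z out of the orange face (up at the start). Grip it across its 60 mm; on the stack keep the fingertips above its underside, or they catch the panel below.
- panel2_mid (a point): Centre of the second panel, directly below the top one: same size, red face. It must not be moved (a few mm at most). The panels lie a little untidily, up to 2 mm out of line.
- panel3_mid (a point): Centre of the third, lowest panel: same size, red face. Must not be moved.
- magazine: Fixed panel magazine; origin at table level in the middle of its base (286 x 100 x 12 mm), x along its length. The stack stands on the base at x = +5 to +135 mm (centre x = +70 mm, y = 0), the panels' undersides 12, 26 and 40 mm above the table. The top panel slides out along the magazine's -x.
- hood (a point): Middle of the top of the clear hood over the back of the stack: it covers magazine x = +60 to +140 mm, underside 58 and top 63 mm above the table, on side and back walls (66 mm apart inside, 78 mm over the outside). Only the front 55 mm of the panels (magazine x = +5 to +60 mm) is open to grip.
- deck (a point): Middle of the deck's top: a wooden block in front of the stack after a 12 mm gap, magazine x = -7 to -137 mm, 50 mm wide, top 38.5 mm above the table (1.5 mm lower than the top panel's underside). Slid out clear of the stack, the panel's centre lies about here.
- fixture: Fixed turnover fixture; origin at table level in the middle of its base (170 x 176 x 12 mm). The leaf's hinge axis runs along the fixture's x at y = 0, 45 mm above the table. The leaf lies open on the +y side; the flat wooden bed is on the -y side.
- bed (a point): Middle of the flat wooden bed's top, 35 mm above the table, 160 mm (x) x 86 mm (y), at fixture x = 0, y = -43 mm. A panel turned over by the leaf ends with its centre at about fixture x = 0, y = -37 mm, 42 mm above the table.
- leaf (a joint): Angle of the leaf in rad: 0 = lying open (pocket up, on the fixture's +y side; it starts so), pi = fully closed (pocket down on the bed). Positive turn is about the fixture's +x axis: the +y side goes up and over. The hinge is stiff (0.22 N m of friction): the 0.25 kg leaf stays where it is left.
- leaf_pocket (a point): Where the panel's centre belongs in the open leaf: 7 mm above the pocket floor, at fixture x = 0, y = +37 mm, 43 mm above the table. Pocket 135 x 65 mm (x, y) at the floor, flaring to 141 x 70 at the mouth; blue walls 6 mm thick, tops 54 mm above the table. Both long walls have a 48 mm gap in their middle for the fingers, so hold the panel by its middle.
- leaf_pin (a point): Grip point of the leaf's yellow pin: a bar 12 mm thick, along x, sticking 56 mm out of the leaf's -x end (fixture x = -74 to -130 mm; this point x = -106 mm), 70 mm from the hinge axis, 45 mm above the table at joint 0 and at pi. It swings in a half circle about the hinge; pinched from above it turns between the fingers.
- leaf_hinge (a point): Point on the hinge axis above the fixture's origin, 45 mm above the table. As the leaf swings past about 100 degrees the panel tips out of the pocket against the bed and is gathered in as the leaf closes.
- flask: Bystander: glass drinking flask standing between the magazine and the fixture, 66 mm thick, 210 mm tall; origin at its foot.
- tape: Bystander: roll of yellow tape lying flat, 90 mm across, 19 mm high; origin at its foot.
- mug: Bystander: white mug, 80 mm across, 90 mm tall; origin at its foot.
- disc: Bystander: white plastic disc 90 mm across, 8 mm thick; origin at its underside.
- screwdriver: Bystander: screwdriver lying on the table at one side.
- brush: Bystander: brush lying on the table at the other side.
There are look-alikes about, which are no part of the job. What is shaped like the part that bears panel_mid but green or turquoise is not meant.

How it is judged:
By the outcome, as a careful person would: the job done as asked, in the order asked, and still so for the second after the job is handed in, with the robot touching nothing.
It also fails if it takes over 64 s, if anything falls off the work surface, if the arm or the gripper's body presses on something with over 40 N, if the wrist force passes 120 N, or if a joint passes its speed limit or range.

ROBOT

A 7-joint arm with a two-finger parallel gripper is mounted at the origin on the work surface. World frame = base frame: x ahead of the robot, y to its left, z up, the work surface at z = 0. Lengths are in m, angles in rad, forces in N, time in s.
With the tool pointing down it reaches from about 0.425 to 0.825 m from the base axis. Payload 3.6 kg.
Tool frame: the origin (TCP) lies where the fingers leave the gripper's body, on its centre line; the fingertips stand 73 mm ahead of it and the grasp point (between the pads) lies 54 mm ahead of it; z points along the fingers, y is the direction in which the jaws open and shut (so a half turn about z gives the same grasp; the last joint's range is limited). The gripper opens to 85 mm and grips with 20 to 120 N. Pads are 22 mm wide; open, the fingers measure 114 mm over their backs; the gripper's body (76 mm by 85 mm) begins 54 mm behind the grasp point. The pads swing forward as they close: fully open they stand 13 mm farther back than shut.
Start: joints at [-1.343, 0.615, -0.013, 1.423, 0.008, 1.103, -0.04], TCP at [0.164, 0.629, 0.304] pointing down, gripper open.
Joint ranges: [-3.12, 3.12], [-0.3, 2.06], [-1.34, 1.32], [0.26, 2.42], [-1.36, 4.5], [0.01, 1.98], [-2.84, 2.84]. Speed limits (rad/s): [2.79, 2.79, 3.14, 3.14, 3.14, 3.14, 3.14].

INTERFACE

Orientations are given as a unit quaternion [w, x, y, z].
In Python, from station import sense, vision, job gives the robot as it stands.
- The arm moves only by the shell command python3 -m jog 'ROWS' [FORCE]. ROWS is text: rows parted by semicolons, each of 7 numbers parted by spaces: the turn, a rotation vector about the tool's x, y, z in degrees, then the shift along the tool's x, y, z in mm, then the closure, from 0 (fully open) to 1 (shut). In form: rx ry rz x y z jaw; .... A call has 1 to 8 rows; each row is the pose to reach, as a shift and turn from the pose measured when the call began, along the tool's axes at that moment; what a row does not reach only later rows make up. A row lasts 1/10 s, in which the tool goes at most 50 mm and 8.59 degrees, less where a joint would pass 70% of its speed; a pose out of reach is approached as far as the arm can. A call with a gripper value outside its range is refused whole. The fingers move at their own pace and stop on an object; FORCE is the grip in N (left out, the last holds). Time passes only in rows, so rows that repeat a pose let the fingers close. It gives the time, the measured TCP pose, the force and the opening at its end, in the units of the state.
- sense(): the state, without advancing time (a new reading comes with each control period).
- vision.grab_frame(name): name is "side" or "top" or "wrist"; returns the picture (420x560x3 uint8, blue, green, red); there is no depth.
- vision.calibration(name): a dict with "K" (3x3 intrinsics, pixels), "extrinsics" (4x4, takes a point from world to camera coordinates). Camera axes: x right, y up, looking along -z (the intrinsics and any distortion apply to the point x, -y, -z); pixel columns grow to the right and rows downward; lengths in m; the calibration is good to about 2 mm. The wrist camera is an equidistant fisheye: a pixel r from the principal point sees the ray r / f radians off the axis. A picture is of the moment at which its call begins: read the wrist's pose just before it. calibration takes no time and is no camera call; for the wrist camera it gives the pose at the moment of the call.
- job.job_done(): hands the job in, once; it reports no verdict.
The state is a dict: "clock": time; "joints": joint angles; "joint_vel": joint speeds; "effort": joint torques, N m; "eef_pos": TCP position; "orientation": TCP orientation; "contact_force": force on the tool from outside, world axes, zero at the start; "ft_torque": the same for the moment, N m; "gripper_width": finger opening in m.
Only numpy, scipy, OpenCV 4.12 (cv2) and the standard library are available. Lean on these libraries where they do the work, as an engineer would, in place of code of your own. Each camera call takes 0.05 s, during which the arm holds its last target.

## Working session

There is one attempt and no reset: what is moved stays moved. The work goes in short steps, Python scripts to look and compute and a shell command to move; the robot and the scene stay as the last step left them, time stands still between calls to the robot, and variables do not carry over. Pictures are saved under pics/ and viewed, and the job is handed in when it is done.

```bash
ls -la; mkdir -p pics; python3 - <<'E'
from station import sense, vision, job
import cv2,numpy as np
np.set_printoptions(precision=4,suppress=True)
s=sense();print({k:np.round(v,4) for k,v in s.items()})
for n in ["side","top","wrist"]:
    c=vision.calibration(n);print(n,{k:np.array(v) if not isinstance(v,str) else v for k,v in c.items()})
    cv2.imwrite(f"pics/{n}0.png",vision.grab_frame(n))
E
```

```text
total 12
drwxr-xr-x  3 agent agent 4096 Dec  7 14:18 .
drwxr-xr-x 23 root  root  4096 Dec  7 14:18 ..
drwxr-xr-x  2 agent agent 4096 Dec  7 14:18 pics
{'clock': np.float64(0.0), 'joints': array([-1.3425,  0.6159, -0.0126,  1.425 ,  0.0081,  1.1034, -0.0404]), 'joint_vel': array([-0.0001,  0.002 , -0.0018,  0.0002, -0.0019, -0.0001, -0.001 ]), 'effort': array([  0.0001, -46.9216,   0.2593, -17.1031,   0.01  ,   0.0099,
        -0.    ]), 'eef_pos': array([0.1637, 0.6284, 0.3027]), 'orientation': array([-0.0002,  0.127 ,  0.9919, -0.0013]), 'contact_force': array([ 0.5395,  0.3894, -0.1504]), 'ft_torque': array([-0.0061,  0.0455,  0.0035]), 'gripper_width': np.float64(0.0852)}
side {'K': array([[529.5562,   0.    , 280.4027],
       [  0.    , 529.5562, 206.014 ],
       [  0.    ,   0.    ,   1.    ]]), 'extrinsics': array([[ 0.9752, -0.2214,  0.0043, -0.5788],
       [ 0.1333,  0.602 ,  0.7873, -0.1373],
       [-0.1769, -0.7671,  0.6166, -1.4587],
       [ 0.    ,  0.    ,  0.    ,  1.    ]])}
top {'K': array([[444.9776,   0.    , 279.892 ],
       [  0.    , 444.9776, 207.8244],
       [  0.    ,   0.    ,   1.    ]]), 'extrinsics': array([[ 0.017 , -0.9998,  0.0144, -0.0128],
       [ 0.9974,  0.018 ,  0.0704, -0.5811],
       [-0.0706,  0.0132,  0.9974, -1.4463],
       [ 0.    ,  0.    ,  0.    ,  1.    ]])}
wrist {'K': array([[325.1923,   0.    , 280.7488],
       [  0.    , 325.1923, 203.292 ],
       [  0.    ,   0.    ,   1.    ]]), 'extrinsics': array([[ 0.2519,  0.9678, -0.0023, -0.6494],
       [-0.9228,  0.2395, -0.3018,  0.0402],
       [-0.2915,  0.0782,  0.9534, -0.3799],
       [ 0.    ,  0.    ,  0.    ,  1.    ]])}
```

View pics/top0.png

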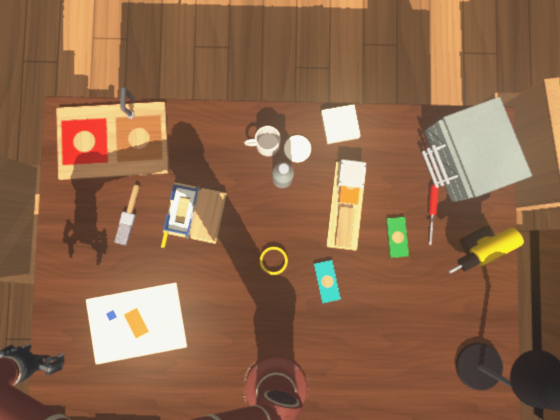

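View pics/side0.png

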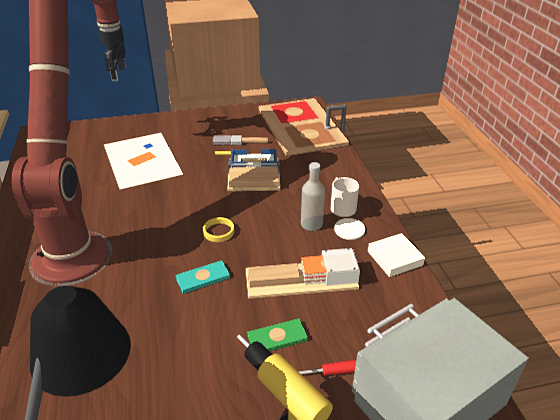

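View pics/wrist0.png

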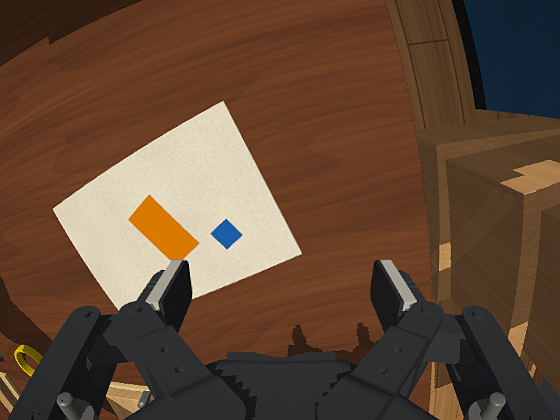

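```bash
python3 - <<'E'
import cv2,numpy as np
t=cv2.imread("pics/top0.png")
a=cv2.resize(t[150:260,310:385],None,fx=5.3,fy=5.3,interpolation=cv2.INTER_CUBIC)
b=cv2.resize(t[175:255,150:235],None,fx=7,fy=7,interpolation=cv2.INTER_CUBIC)
cv2.imwrite("pics/ta.png",a);cv2.imwrite("pics/tb.png",b)
s=cv2.imread("pics/side0.png")
cv2.imwrite("pics/sa.png",cv2.resize(s[240:305,235:370],None,fx=5.8,fy=5.8,interpolation=cv2.INTER_CUBIC))
cv2.imwrite("pics/sb.png",cv2.resize(s[140:200,205:295],None,fx=8,fy=8,interpolation=cv2.INTER_CUBIC))
E
```

```text
(no output)
```

View pics/ta.png

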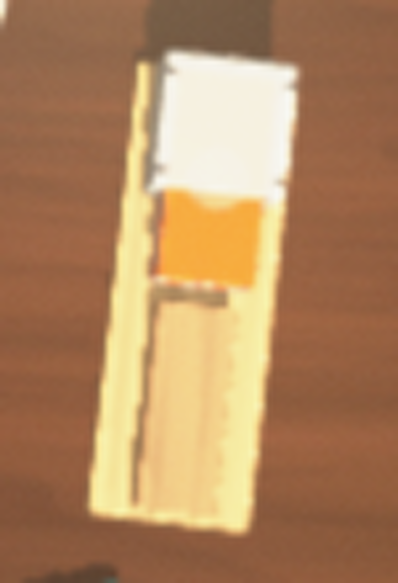

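View pics/tb.png

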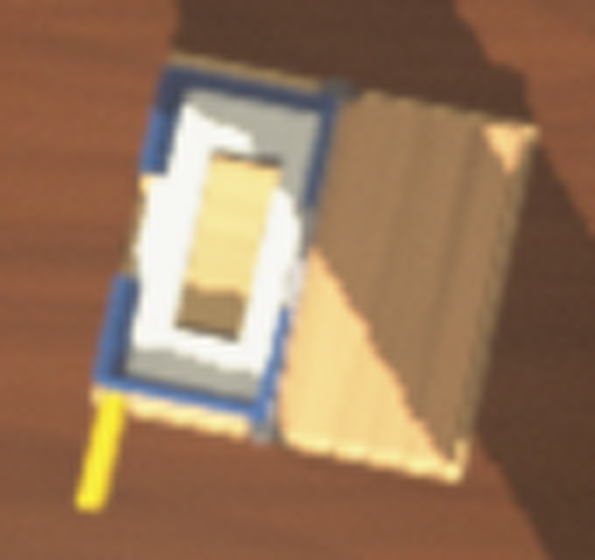

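View pics/sa.png

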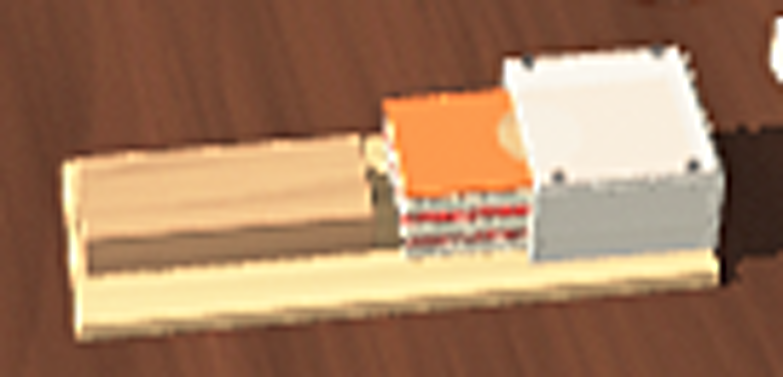

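View pics/sb.png

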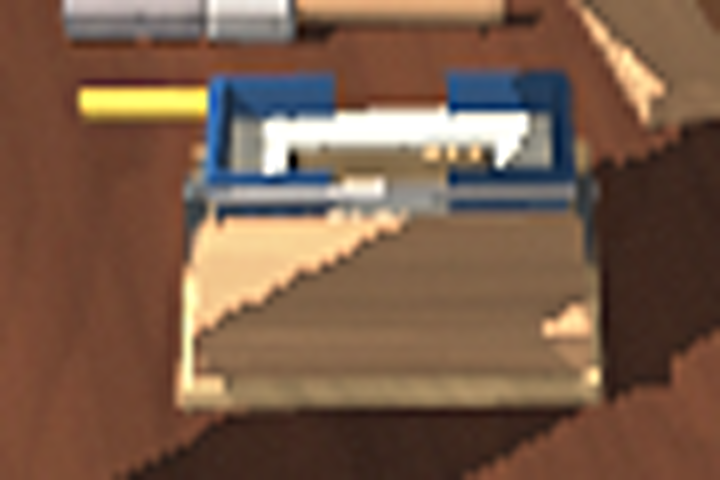

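```bash
cat > h.py <<'E'
import numpy as np,cv2
from scipy.optimize import least_squares
from scipy.spatial.transform import Rotation as R
from station import sense, vision, job
np.set_printoptions(precision=4,suppress=True)
def proj(n,P,cal=None):
    c=cal or vision.calibration(n);K=np.array(c["K"]);E=np.array(c["extrinsics"])
    P=np.atleast_2d(P);q=P@E[:3,:3].T+E[:3,3];q=q*[1,-1,-1]
    if n=="wrist":
        r=np.hypot(q[:,0],q[:,1]);th=np.arctan2(r,q[:,2]);s=th/np.maximum(r,1e-9)
        return np.c_[K[0,0]*q[:,0]*s+K[0,2],K[1,1]*q[:,1]*s+K[1,2]]
    return np.c_[K[0,0]*q[:,0]/q[:,2]+K[0,2],K[1,1]*q[:,1]/q[:,2]+K[1,2]]
def ray(n,uv,cal=None):
    c=cal or vision.calibration(n);K=np.array(c["K"]);E=np.array(c["extrinsics"])
    x=(uv[0]-K[0,2])/K[0,0];y=(uv[1]-K[1,2])/K[1,1]
    if n=="wrist":
        r=np.hypot(x,y);d=np.array([np.sin(r)*x/r,np.sin(r)*y/r,np.cos(r)])
    else: d=np.array([x,y,1.])
    d=E[:3,:3].T@(d*[1,-1,-1]);o=-E[:3,:3].T@E[:3,3];return o,d
def atz(n,uv,z,cal=None):
    o,d=ray(n,uv,cal);return o+d*(z-o[2])/d[2]
def W(p,pts):
    x,y,a=p;P=np.array(pts,float)/1000
    return np.c_[x+np.cos(a)*P[:,0]-np.sin(a)*P[:,1],y+np.sin(a)*P[:,0]+np.cos(a)*P[:,1],P[:,2]]
def fit(obs,p0,cals={}):
    # obs: list (cam,(u,v),(x,y,z)mm)
    names=sorted({o[0] for o in obs});C={n:cals.get(n) or vision.calibration(n) for n in names}
    def f(p):
        r=[]
        for n in names:
            o=[k for k in obs if k[0]==n]
            r.append((proj(n,W(p,[k[2] for k in o]),C[n])-np.array([k[1] for k in o])).ravel())
        return np.concatenate(r)
    s=least_squares(f,p0,loss="soft_l1",f_scale=1.0)
    for n in names:
        for k in obs:
            if k[0]==n: print(n,k[2],(proj(n,W(s.x,[k[2]]),C[n])[0]-k[1]).round(2))
    return s.x
E
cat > m1.py <<'E'
from h import *
c=lambda u,v,s,x,y:((u+.5)/s-.5+x,(v+.5)/s-.5+y)
ta=lambda u,v:("top",c(u,v,5.3,310,150)); tb=lambda u,v:("top",c(u,v,7,150,175))
sa=lambda u,v:("side",c(u,v,5.8,235,240)); sb=lambda u,v:("side",c(u,v,8,205,140))
M=[(*ta(168,52),(140,39,63)),(*ta(300,66),(140,-39,63)),(*ta(285,190),(60,-39,63)),(*ta(150,188),(60,39,63)),
(*ta(158,280),(5,30,54)),(*ta(252,288),(5,-30,54)),(*ta(90,515),(-143,50,8)),(*ta(247,533),(-143,-50,8)),
(*sa(505,60),(60,39,63)),(*sa(680,45),(140,39,63)),(*sa(720,172),(140,-39,63)),(*sa(530,185),(60,-39,63)),
(*sa(383,100),(5,30,54)),(*sa(407,197),(5,-30,54)),(*sa(65,160),(-143,50,12)),(*sa(78,340),(-143,-50,0)),(*sa(718,285),(143,-50,0))]
pm=fit(M,[.6,-.15,0]);print("mag",pm)
F=[(*tb(90,508),(-130,70,45)),(*tb(113,395),(-74,70,45)),(*tb(538,128),(80,-86,35)),(*tb(460,480),(-80,-86,35)),
(*sb(80,103),(-130,70,45)),(*sb(208,103),(-74,70,45)),(*sb(180,405),(-85,-88,0)),(*sb(600,403),(85,-88,0))]
pf=fit(F,[.6,.2,0]);print("fix",pf)
E
python3 m1.py
```

```text
side (60, 39, 63) [-0.35  0.01]
side (140, 39, 63) [-0.64  0.24]
side (140, -39, 63) [-0.65 -0.82]
side (60, -39, 63) [ 0.9  -0.48]
side (5, 30, 54) [ 0.36 -0.38]
side (5, -30, 54) [-0.24 -0.76]
side (-143, 50, 12) [-1.36 -0.02]
side (-143, -50, 0) [-0.84  0.14]
side (143, -50, 0) [-0.48  0.05]
top (140, 39, 63) [ 0.69 -0.19]
top (140, -39, 63) [-0.29  0.13]
top (60, -39, 63) [-0.13  1.14]
top (60, 39, 63) [ 1.32 -1.44]
top (5, 30, 54) [ 0.26 -1.33]
top (5, -30, 54) [ 0.93 -0.57]
top (-143, 50, 8) [ 0.04 -1.  ]
top (-143, -50, 8) [ 0.37 -0.72]
mag [ 0.596  -0.2243 -0.1046]
side (-130, 70, 45) [-0.46  0.26]
side (-74, 70, 45) [ 0.1  -0.01]
side (-85, -88, 0) [-0.92  0.65]
side (85, -88, 0) [-0.47 -0.07]
top (-130, 70, 45) [ 0.67 -0.26]
top (-74, 70, 45) [ 1.23 -1.22]
top (80, -86, 35) [-1.58  0.46]
top (-80, -86, 35) [-0.87 -1.71]
fix [ 0.5618  0.2774 -0.1868]
```

```bash
cat >> h.py <<'E'
PM=np.array([.596,-.2243,-.1046]); PF=np.array([.5618,.2774,-.1868])
def plan(pos,yaw,s=None):
    """pos: TCP target world; yaw: angle of frame x (tool y along frame +y); tool down"""
    s=s or sense();q=s["orientation"];R0=R.from_quat([q[1],q[2],q[3],q[0]])
    yv=np.array([-np.sin(yaw),np.cos(yaw),0]);zv=np.array([0,0,-1.]);xv=np.cross(yv,zv)
    Rt=R.from_matrix(np.c_[xv,yv,zv])
    rv=(R0.inv()*Rt).as_rotvec(degrees=True)
    d=R0.inv().apply(np.array(pos)-s["eef_pos"])*1000
    print("rot",rv.round(2),"shift",d.round(1),"dist",np.linalg.norm(d).round(1)); return rv,d
E
python3 - <<'E'
from h import *
c=vision.calibration("wrist");E=np.array(c["extrinsics"]);o=-E[:3,:3].T@E[:3,3]
s=sense();q=s["orientation"];R0=R.from_quat([q[1],q[2],q[3],q[0]])
print("cam in tool",R0.inv().apply(o-s["eef_pos"]), "axis", R0.inv().apply(-E[2,:3]))
plan([.45,.15,.31],-.1046)
plan(W(PM,[(-70,0,300)])[0],PM[2])
print(W(PM,[(-70,0,300)]),W(PM,[(33,0,50)]))
for n,uv,z in [("top",(283,170),.2),("top",(267,140),.09),("top",(297,149),.008),("top",(275,261),.019)]: print(atz(n,uv,z))
E
```

```text
cam in tool [ 0.0764  0.0006 -0.07  ] axis [-0.3018  0.0001  0.9534]
rot [-0.11 -0.01 -8.6 ] shift [-397.7 -391.    -6.2] dist 557.7
rot [-0.11 -0.01 -8.6 ] shift [-564.1 -726.9    4.5] dist 920.1
[[ 0.5264 -0.217   0.3   ]] [[ 0.6288 -0.2277  0.05  ]]
[ 0.679  -0.0075  0.2   ]
[0.7912 0.0428 0.09  ]
[ 0.7811 -0.0569  0.008 ]
[0.4066 0.0104 0.019 ]
```

```bash
python3 -m jog '0 0 -4 -280 -275 -5 0;0 0 -4 -280 -275 -5 0;0 0 -4 -280 -275 -5 0;0 0 -4 -280 -275 -5 0;0 0 -8.6 -280 -275 -5 0;0 0 -8.6 -280 -275 -5 0;0 0 -8.6 -280 -275 -5 0;0 0 -8.6 -280 -275 -5 0'; python3 - <<'E'
from h import *
cv2.imwrite("pics/w1.png",vision.grab_frame("wrist"))
plan([.45,.12,.28],-.1046)
plan(W(PM,[(-70,0,300)])[0],PM[2]);print(sense()["joints"])
E
```

```text
clock: 0.95
eef_pos: [0.3664, 0.2891, 0.3086]
orientation: [-0.0, 0.053, 0.999, -0.001]
contact_force: [0.6, 0.7, -0.8]
gripper_width: 0.0854
rot [-0.49  0.2  -0.8 ] shift [ -97.6 -150.9   30.2] dist 182.3
rot [-0.49  0.2  -0.8 ] shift [-213.4 -476.7   13.4] dist 522.4
[-0.7035  0.3275  0.0038  1.9253  0.0092  0.8926  0.7464]
```

View pics/w1.png

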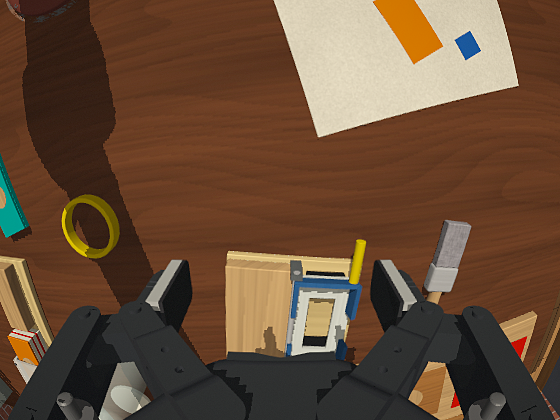

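```bash
python3 -m jog '0 0 0 -213 -477 10 0;0 0 0 -213 -477 10 0;0 0 0 -213 -477 10 0;0 0 0 -213 -477 10 0;-0.5 0.2 -0.8 -213 -477 10 0;-0.5 0.2 -0.8 -213 -477 10 0;-0.5 0.2 -0.8 -213 -477 10 0;-0.5 0.2 -0.8 -213 -477 10 0'; python3 - <<'E'
from h import *
plan(W(PM,[(-70,0,220)])[0],PM[2]);print(sense()["joints"])
E
```

```text
clock: 1.8
eef_pos: [0.486, -0.0912, 0.3047]
orientation: [0.0, 0.052, 0.999, 0.0]
contact_force: [0.3, 1.5, 0.3]
gripper_width: 0.0854
rot [0.03 0.   0.01] shift [ -53.3 -121.    84.6] dist 157.0
[ 0.0474  0.3756  0.1306  1.8646 -0.0614  0.9052  1.6733]
```

```bash
python3 -m jog '0 0 0 -53 -121 85 0.25;0 0 0 -53 -121 85 0.25;0 0 0 -53 -121 85 0.25;0 0 0 -53 -121 85 0.25;0 0 0 -53 -121 85 0.25' 25; python3 - <<'E'
from h import *
import json
c=vision.calibration("wrist")
json.dump({k:np.array(v).tolist() for k,v in c.items()},open("w2.json","w"))
cv2.imwrite("pics/w2.png",vision.grab_frame("wrist"))
plan(W(PM,[(-70,0,220)])[0],PM[2])
E
```

```text
clock: 2.3
eef_pos: [0.5254, -0.2183, 0.218]
orientation: [-0.002, 0.054, 0.999, 0.0]
contact_force: [1.0, 1.0, -0.1]
gripper_width: 0.0645
rot [ 0.1  -0.08 -0.  ] shift [-0.5 -0.6 -0.9] dist 1.1
```

View pics/w2.png

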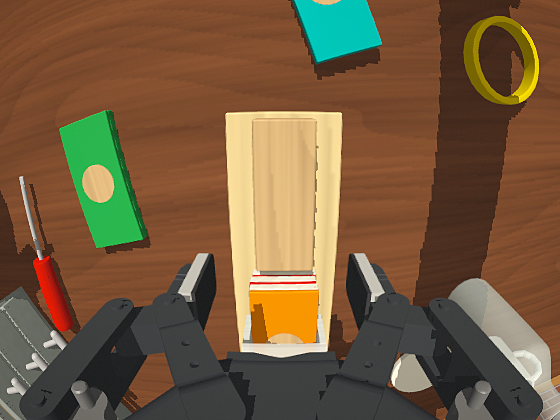

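```bash
python3 - <<'E'
import cv2
t=cv2.imread("pics/w2.png")
cv2.imwrite("pics/w2a.png",cv2.resize(t[100:175,215:355],None,fx=5.5,fy=5.5,interpolation=cv2.INTER_CUBIC))
cv2.imwrite("pics/w2b.png",cv2.resize(t[255:355,215:355],None,fx=5.5,fy=5.5,interpolation=cv2.INTER_CUBIC))
E
```

```text
(no output)
```

View pics/w2a.png

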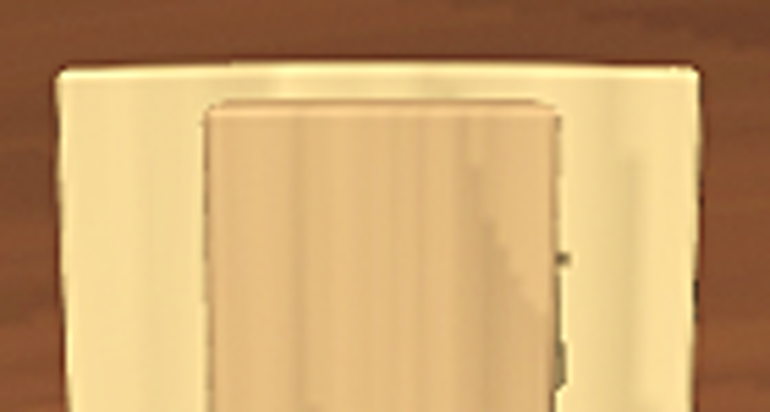

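View pics/w2b.png

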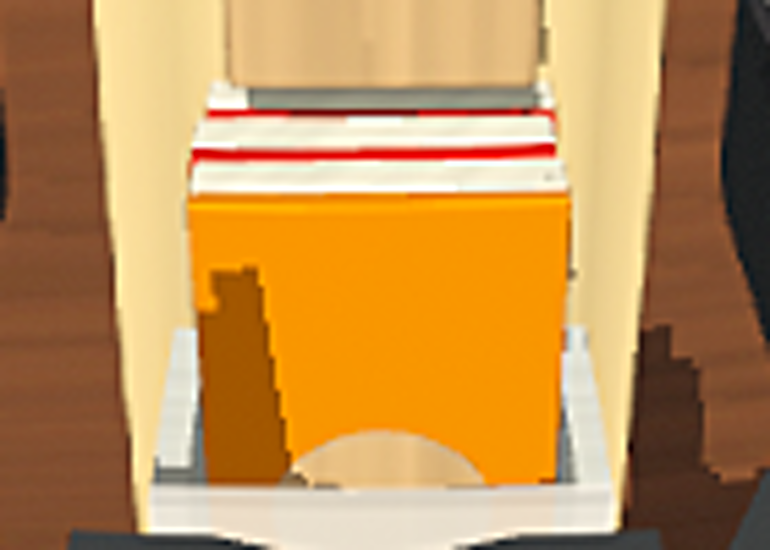

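```bash
cat > m2.py <<'E'
from h import *
import json
c2=json.load(open("w2.json"))
f=lambda u,v,x,y:("wrist",((u+.5)/5.5-.5+x,(v+.5)/5.5-.5+y))
a=lambda u,v:f(u,v,215,100); b=lambda u,v:f(u,v,215,255)
M=[(*a(58,70),(-143,-50,12)),(*a(698,68),(-143,50,12)),(*a(206,105),(-137,-25,38.5)),(*a(557,105),(-137,25,38.5)),
(*b(229,88),(-7,-25,38.5)),(*b(538,85),(-7,25,38.5)),(*b(150,487),(60,-39,63)),(*b(612,487),(60,39,63))]
p=fit(M,PM,{"wrist":c2});print(p)
for q in [p,PM]:
  Ri=R.from_euler("z",-q[2]).as_matrix()
  for uv in [(190,195),(571,193),(205,485),(553,487)]:
    w=atz("wrist",b(*uv)[1],.054,c2); print((Ri@(w-[q[0],q[1],0])*1000).round(1))
E
python3 m2.py
```

```text
wrist (-143, -50, 12) [-0.64 -1.38]
wrist (-143, 50, 12) [ 1.04 -1.23]
wrist (-137, -25, 38.5) [-0.91 -0.17]
wrist (-137, 25, 38.5) [ 0.84 -0.28]
wrist (-7, -25, 38.5) [-0.72  0.54]
wrist (-7, 25, 38.5) [0.12 0.82]
wrist (60, -39, 63) [-0.29  2.95]
wrist (60, 39, 63) [0.82 2.45]
[ 0.5967 -0.2225 -0.1041]
[  3.  -29.7  54. ]
[ 2.9 29.1 54. ]
[ 63.6 -30.4  54. ]
[64.5 29.4 54. ]
[  3.5 -27.8  54. ]
[ 3.4 31.  54. ]
[ 64.  -28.4  54. ]
[64.9 31.3 54. ]
```

```bash
sed -i 's/^PM=np.array.*; PF/PM=np.array([.5966,-.2228,-.1042]); PF/' h.py; python3 - <<'E'
from h import *
plan(W(PM,[(-70,0,95)])[0],PM[2])
E
```

```text
rot [ 0.1  -0.08 -0.03] shift [ -1.1   0.7 124.1] dist 124.1
```

```bash
python3 -m jog '0.1 -0.1 0 -1 1 50 0.29;0.1 -0.1 0 -1 1 95 0.29;0.1 -0.1 0 -1 1 115 0.29;0.1 -0.1 0 -1 1 124 0.29;0.1 -0.1 0 -1 1 124 0.29';
python3 -m jog '0 0 0 0 0 3 0.29;0 0 0 0 0 6 0.29;0 0 0 0 0 9 0.29;0 0 0 0 0 9 0.29'
```

```text
clock: 2.85
eef_pos: [0.5274, -0.2134, 0.0953]
orientation: [0.0, 0.051, 0.999, 0.001]
contact_force: [0.2, 0.3, -0.2]
gripper_width: 0.0604
clock: 3.25
eef_pos: [0.5274, -0.2134, 0.0866]
orientation: [0.0, 0.051, 0.999, 0.001]
contact_force: [-0.4, -0.4, -0.8]
gripper_width: 0.0605
```

```bash
python3 -m jog '0 0 0 0 0 1.5 0.29;0 0 0 0 0 3 0.29;0 0 0 0 0 3 0.29'; python3 -m jog '0 0 0 0 0 1.5 0.29;0 0 0 0 0 3 0.29;0 0 0 0 0 3 0.29'
```

```text
clock: 3.55
eef_pos: [0.5273, -0.2135, 0.0835]
orientation: [0.0, 0.051, 0.999, 0.001]
contact_force: [0.6, 0.1, 0.2]
gripper_width: 0.0608
clock: 3.85
eef_pos: [0.5271, -0.2134, 0.0801]
orientation: [-0.0, 0.051, 0.999, 0.001]
contact_force: [0.4, -0.2, 0.5]
gripper_width: 0.0604
```

```bash
python3 -m jog '0 0 0 0 -1 1 0.29;0 0 0 0 -2 2 0.29;0 0 0 0 -2 2 0.29'; python3 -m jog '0 0 0 0 0 1 0.29;0 0 0 0 0 2 0.29;0 0 0 0 0 2 0.29'
```

```text
clock: 4.15
eef_pos: [0.5272, -0.2141, 0.0795]
orientation: [0.0, 0.051, 0.999, 0.002]
contact_force: [-2.4, 3.4, 9.7]
gripper_width: 0.0606
clock: 4.45
eef_pos: [0.5272, -0.2141, 0.0795]
orientation: [0.0, 0.051, 0.999, 0.002]
contact_force: [-3.1, 2.5, 13.1]
gripper_width: 0.0606
```

```bash
python3 -m jog '0 0 0 0 0 1 0.29;0 0 0 0 0 2 0.29;0 0 0 0 0 2 0.29'; python3 -m jog '0 0 0 0 0 1 0.29;0 0 0 0 0 2 0.29;0 0 0 0 0 2 0.29'
```

```text
clock: 4.75
eef_pos: [0.5273, -0.2141, 0.0795]
orientation: [0.0, 0.051, 0.999, 0.002]
contact_force: [-3.3, 2.3, 14.6]
gripper_width: 0.0605
clock: 5.05
eef_pos: [0.5272, -0.2141, 0.0795]
orientation: [0.001, 0.051, 0.999, 0.002]
contact_force: [-4.3, 2.2, 14.5]
gripper_width: 0.0606
```

```bash
python3 -m jog '0 0 0 0 0 -15 0.15;0 0 0 0 0 -45 0.15;0 0 0 0 0 -60 0.15;0 0 0 0 0 -60 0.15'; python3 - <<'E'
from h import *
plan(W(PM,[(33,-.4,130)])[0],PM[2])
E
```

```text
clock: 5.45
eef_pos: [0.5284, -0.2151, 0.1415]
orientation: [0.003, 0.051, 0.999, 0.001]
contact_force: [0.2, 0.4, -0.9]
gripper_width: 0.0726
rot [0.14 0.36 0.07] shift [-101.5   -1.1   12.1] dist 102.2
```

```bash
python3 -m jog '0 0 0 -45 -1 8 0.15;0.1 0.4 0 -85 -1 10 0.15;0.1 0.4 0 -101 -1 12 0.15;0.1 0.4 0 -101 -1 12 0.15;0.1 0.4 0 -101 -1 12 0.15'; python3 - <<'E'
from h import *
plan(W(PM,[(33,-.4,111)])[0],PM[2])
cv2.imwrite("pics/w3.png",vision.grab_frame("wrist"))
E
```

```text
clock: 5.95
eef_pos: [0.6276, -0.2262, 0.1283]
orientation: [-0.002, 0.051, 0.999, 0.001]
contact_force: [-0.7, -0.5, 0.2]
gripper_width: 0.0728
rot [ 0.07 -0.26  0.07] shift [-1.9 -0.2 17.3] dist 17.4
```

View pics/w3.png

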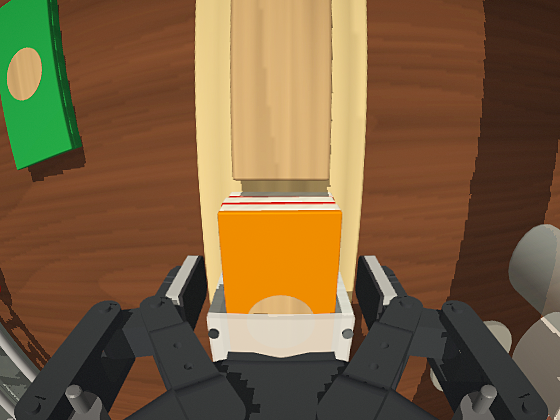

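```bash
python3 -m jog '0 -0.2 0 -2 0 8 0.15;0 -0.2 0 -2 0 14 0.15;0 -0.2 0 -2 0 17 0.15;0 -0.2 0 -2 0 17 0.15'; python3 - <<'E'
from h import *
plan(W(PM,[(33,-.4,110.5)])[0],PM[2])
E
```

```text
clock: 6.4
eef_pos: [0.6284, -0.2266, 0.111]
orientation: [-0.001, 0.052, 0.999, 0.001]
contact_force: [-0.3, -0.5, 0.0]
gripper_width: 0.0725
rot [ 0.08 -0.15  0.01] shift [-1.   0.1  0.5] dist 1.1
```

Good; close gently.

```bash
python3 -m jog '0 0 0 0 0 0.3 0.2;0 0 0 0 0 0.3 0.24;0 0 0 0 0 0.3 0.28;0 0 0 0 0 0.3 0.32;0 0 0 0 0 0.3 0.36;0 0 0 0 0 0.3 0.4' 30; python3 - <<'E'
from h import *
print(sense()["effort"],sense()["contact_force"])
cv2.imwrite("pics/w4.png",vision.grab_frame("wrist"))
E
```

```text
clock: 7.0
eef_pos: [0.6286, -0.2267, 0.1112]
orientation: [-0.001, 0.052, 0.999, 0.001]
contact_force: [-0.6, 0.0, 3.0]
gripper_width: 0.0592
[ -0.0488 -49.973    2.0142 -12.5058   0.0058  -0.1462  -0.0137] [-0.5785  0.0015  2.9664]
```

View pics/w4.png

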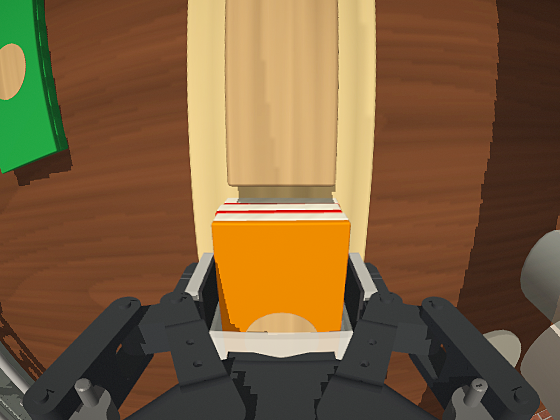

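```bash
python3 -m jog '0 0 0 5 0 0 0.4;0 0 0 15 0 0 0.4;0 0 0 27 0 0 0.4;0 0 0 40 0 0 0.4;0 0 0 40 0 0 0.4' 40; python3 - <<'E'
from h import *
plan(W(PM,[(-107,-.4,111)])[0],PM[2])
cv2.imwrite("pics/w5.png",vision.grab_frame("wrist"));cv2.imwrite("pics/t5.png",cv2.resize(vision.grab_frame("top")[150:260,310:385],None,fx=5.3,fy=5.3,interpolation=cv2.INTER_CUBIC))
E
```

```text
clock: 7.55
eef_pos: [0.5869, -0.2225, 0.1112]
orientation: [-0.002, 0.052, 0.999, 0.001]
contact_force: [-3.1, 0.9, 3.7]
gripper_width: 0.0592
rot [ 0.09 -0.27 -0.03] shift [97.4  0.3  0.7] dist 97.4
```

View pics/w5.png

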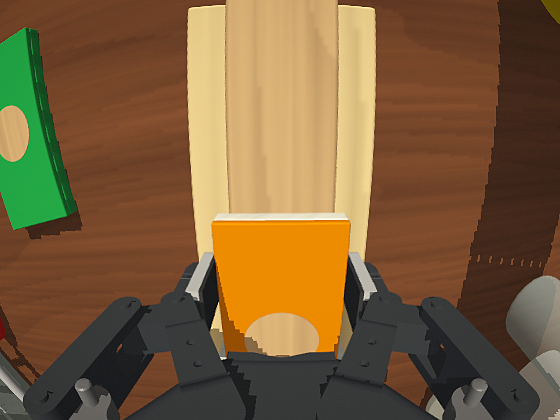

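```bash
python3 -m jog '0 0 0 14 0 0 0.4;0 0 0 29 0 0.2 0.4;0 0 0 44 0 0.3 0.4;0 0 0 59 0 0.4 0.4;0 0 0 74 0 0.4 0.4;0 0 0 88 0 0.5 0.4;0 0 0 99 0 0.6 0.4;0 0 0 99 0 0.6 0.4'; python3 - <<'E'
from h import *
plan(W(PM,[(-108,-.4,111)])[0],PM[2])
cv2.imwrite("pics/t6.png",cv2.resize(vision.grab_frame("top")[150:260,310:385],None,fx=5.3,fy=5.3,interpolation=cv2.INTER_CUBIC))
cv2.imwrite("pics/s6.png",cv2.resize(vision.grab_frame("side")[240:305,235:370],None,fx=5.8,fy=5.8,interpolation=cv2.INTER_CUBIC))
E
```

```text
clock: 8.45
eef_pos: [0.4871, -0.2121, 0.1107]
orientation: [-0.005, 0.053, 0.999, 0.001]
contact_force: [-0.8, 0.6, -2.0]
gripper_width: 0.0588
rot [ 0.13 -0.54 -0.06] shift [-2.   0.3 -0.3] dist 2.1
```

View pics/t6.png

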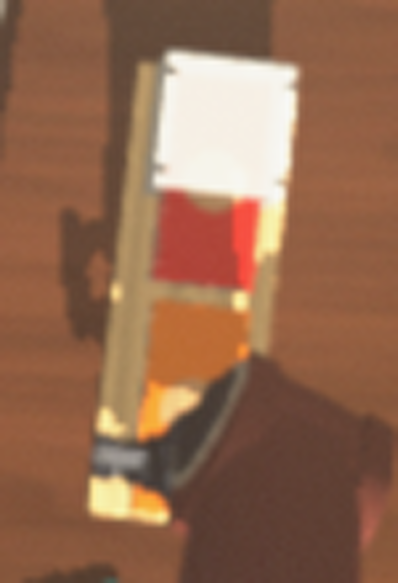

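View pics/s6.png

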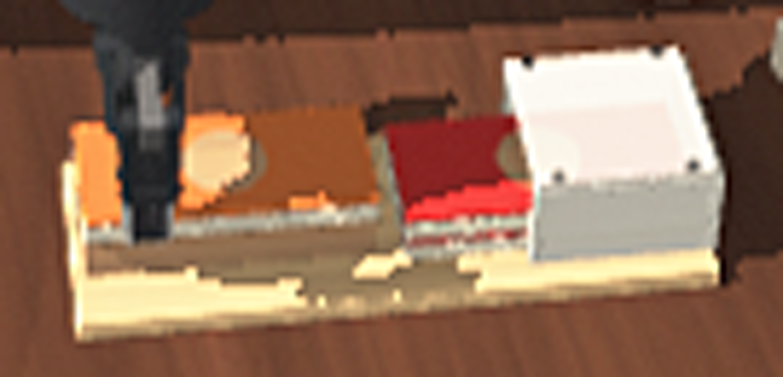

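```bash
python3 -m jog '0 0 0 0 0 1 0.4;0 0 0 0 0 1 0.3;0 0 0 0 0 1 0.2;0 0 0 0 0 1 0.12;0 0 0 0 0 1 0.12'; python3 -m jog '0 0 0 0 0 -10 0.1;0 -0.5 0 -15 0 -40 0.1;0 -0.5 0 -34 0 -45 0.1;0 -0.5 0 -34 0 -45 0.1'; python3 - <<'E'
from h import *
import json
c=vision.calibration("wrist");json.dump({k:np.array(v).tolist() for k,v in c.items()},open("w6.json","w"))
cv2.imwrite("pics/w6.png",vision.grab_frame("wrist"))
plan(W(PM,[(-72,-.4,111)])[0],PM[2])
E
```

```text
clock: 9.05
eef_pos: [0.4895, -0.2123, 0.1102]
orientation: [-0.003, 0.052, 0.999, 0.001]
contact_force: [1.0, -0.4, -0.0]
gripper_width: 0.0754
clock: 9.45
eef_pos: [0.5268, -0.2162, 0.1574]
orientation: [0.005, 0.051, 0.999, -0.0]
contact_force: [-0.1, -0.2, -0.2]
gripper_width: 0.0768
rot [0.06 0.34 0.05] shift [-0.2  0.1 45.1] dist 45.1
```

View pics/w6.png

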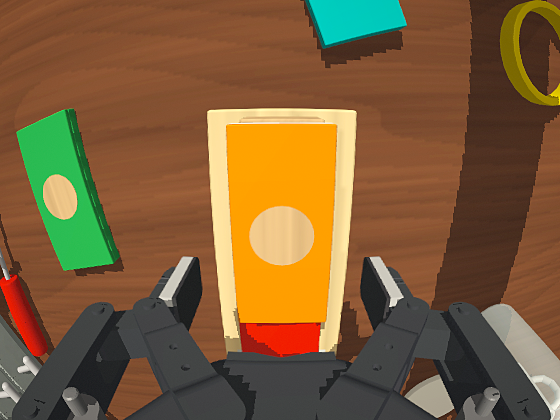

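```bash
python3 - <<'E'
from h import *
import json
c2=json.load(open("w6.json"))
Ri=R.from_euler("z",-PM[2]).as_matrix()
for uv in [(282,236),(226,124),(337,124),(239,322),(326,322)]:
    w=atz("wrist",uv,.0525,c2); print((Ri@(w-[PM[0],PM[1],0])*1000).round(1))
E
```

```text
[-69.8   0.6  52.5]
[-134.6  -29.6   52.5]
[-134.7   29.9   52.5]
[ -5.  -28.4  52.5]
[-5.  30.7 52.5]
```

```bash
python3 -m jog '0 0.3 0 -2 0.5 25 0.12;0 0.3 0 -2 0.5 42 0.12;0 0.3 0 -2 0.5 45 0.12;0 0.3 0 -2 0.5 45 0.12;0 0.3 0 -2 0.5 45 0.3;0 0.3 0 -2 0.5 45 0.4;0 0.3 0 -2 0.5 45 0.4' 45;python3 -m jog '0 0 0 0 0 -10 0.4;0 0 0 0 0 -40 0.4;0 0 0 0 0 -80 0.4;0 0 0 0 0 -130 0.4;0 0 0 0 0 -150 0.4;0 0 0 0 0 -150 0.4'; python3 - <<'E'
from h import *
cv2.imwrite("pics/w7.png",vision.grab_frame("wrist"))
plan([.45,.0,.28],-.1046)
plan(W(PF,[(-40,37,280)])[0],PF[2]);print(sense()["joints"])
E
```

```text
clock: 10.2
eef_pos: [0.527, -0.2159, 0.1122]
orientation: [0.001, 0.052, 0.999, 0.0]
contact_force: [-0.8, 0.1, 4.1]
gripper_width: 0.0588
clock: 10.8
eef_pos: [0.5282, -0.2167, 0.2667]
orientation: [0.005, 0.052, 0.999, -0.001]
contact_force: [0.3, 0.5, -1.7]
gripper_width: 0.0585
rot [-0.01  0.33  0.06] shift [ 98.8 206.9 -16.6] dist 229.9
rot [0.   0.33 4.77] shift [ 53.  534.6 -16.4] dist 537.4
[ 0.2637  0.5317  0.1352  1.7218 -0.0899  0.8885  1.9041]
```

View pics/w7.png

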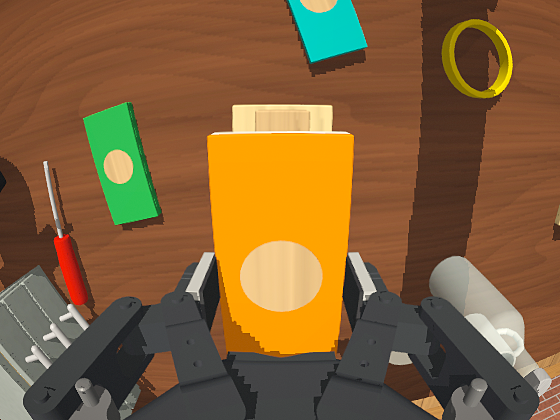

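```bash
python3 -m jog '0 0 0 20 45 -16 0.4;0 0 0 35 90 -16 0.4;0 0 0 50 135 -16 0.4;0 0 0 50 180 -16 0.4;0 0 1 50 225 -16 0.4;0 0 2 50 270 -16 0.4;0 0 3 50 320 -16 0.4;0 0 4 50 360 -16 0.4'; python3 - <<'E'
from h import *
plan(W(PF,[(-20,37,230)])[0],PF[2]);print(sense()["joints"])
E
```

```text
clock: 11.65
eef_pos: [0.5129, 0.1504, 0.2777]
orientation: [0.001, 0.086, 0.996, -0.0]
contact_force: [1.0, -0.3, -1.7]
gripper_width: 0.0582
rot [-0.04  0.09  0.88] shift [ -7.  170.8  47.6] dist 177.4
[-0.4105  0.4662  0.1235  1.7977 -0.0701  0.8808  1.1438]
```

```bash
python3 -m jog '0 0 0.5 0 45 0 0.4;0 0 0.9 -3 90 15 0.4;0 0 0.9 -7 135 35 0.4;0 0 0.9 -7 165 47 0.4;0 0 0.9 -7 171 47 0.4;0 0 0.9 -7 171 47 0.4'; python3 - <<'E'
from h import *
import json
plan(W(PF,[(-20,37,230)])[0],PF[2])
c=vision.calibration("wrist");json.dump({k:np.array(v).tolist() for k,v in c.items()},open("w8.json","w"))
cv2.imwrite("pics/w8.png",vision.grab_frame("wrist"))
cv2.imwrite("pics/t8.png",cv2.resize(vision.grab_frame("top")[160:270,120:250],None,fx=5,fy=5,interpolation=cv2.INTER_CUBIC))
E
```

```text
clock: 12.25
eef_pos: [0.5476, 0.3186, 0.2279]
orientation: [-0.001, 0.092, 0.996, -0.002]
contact_force: [-0.5, -1.5, -2.0]
gripper_width: 0.0587
rot [-0.21 -0.14  0.13] shift [-1.6 -0.9 -2.1] dist 2.8
```

View pics/w8.png

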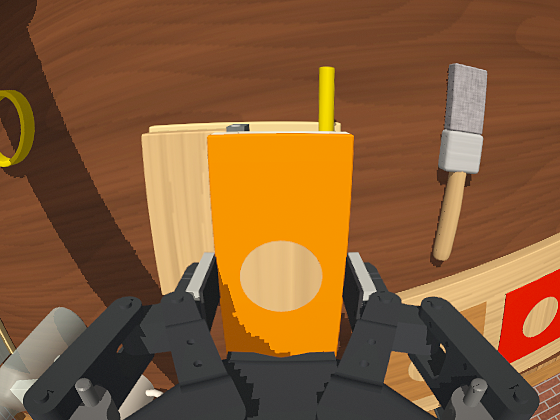

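View pics/t8.png

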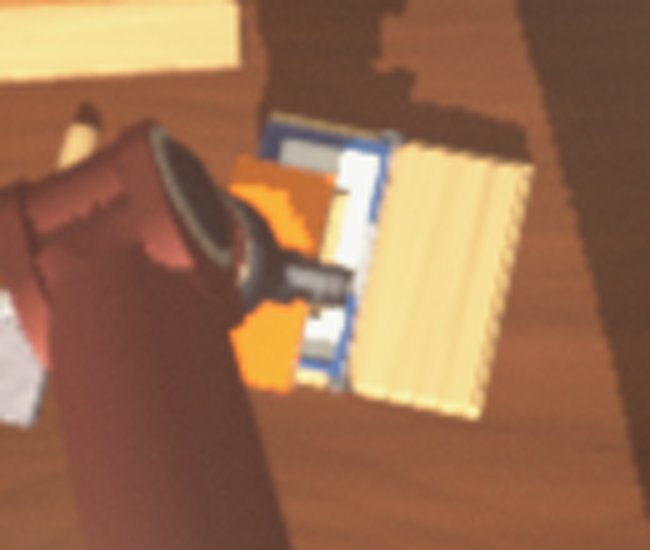

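```bash
python3 - <<'E'
from h import *
import json
c2=json.load(open("w8.json"))
Ri=R.from_euler("z",-PF[2]).as_matrix()
for uv,z in [((327,68),.047),((327,128),.047),((143,135),.035),((150,128),.012),((237,128),.045)]:
    w=atz("wrist",uv,z,c2); print(uv,(Ri@(w-[PF[0],PF[1],0])*1000).round(1))
s=sense();q=s["orientation"];R0=R.from_quat([q[1],q[2],q[3],q[0]])
for uv in [(281,276),(207,135),(353,135)]:
    w=atz("wrist",uv,s["eef_pos"][2]-.0585,c2); print("panel in tool",(R0.inv().apply(w-s["eef_pos"])*1000).round(1))
print(fit([("wrist",(327,67.5),(-130,70,47)),("wrist",(143,135),(-80,-86,35))],PF,{"wrist":c2}))
E
```

```text
(327, 68) [-126.8   72.6   47. ]
(327, 128) [-80.   73.3  47. ]
(143, 135) [-76.2 -80.5  35. ]
(150, 128) [-80.4 -83.2  12. ]
(237, 128) [-79.6   3.6  45. ]
panel in tool [ 4.4  3.4 58.5]
panel in tool [ 66.7 -26.2  58.5]
panel in tool [66.9 31.5 58.3]
wrist (-130, 70, 47) [ 0.98 -0.24]
wrist (-80, -86, 35) [-1.64  0.33]
[ 0.5658  0.2813 -0.1778]
```

```bash
python3 - <<'E'
from h import *
plan(W(PF,[(3,37.5,133)])[0],PF[2])
E
```

```text
rot [-0.2   0.05 -0.14] shift [-22.5   2.7  96.9] dist 99.5
```

```bash
python3 -m jog '-0.2 0 0 -15 2 30 0.4;-0.2 0 0 -22 2.5 60 0.4;-0.2 0 0 -22.5 2.5 85 0.4;-0.2 0 0 -22.5 2.5 97 0.4;-0.2 0 0 -22.5 2.5 97 0.4;-0.2 0 0 -22.5 2.5 97 0.4'; python3 - <<'E'
from h import *
import json
plan(W(PF,[(3,37.5,133)])[0],PF[2])
c=vision.calibration("wrist");json.dump({k:np.array(v).tolist() for k,v in c.items()},open("w9.json","w"))
cv2.imwrite("pics/w9.png",vision.grab_frame("wrist"))
cv2.imwrite("pics/t9.png",cv2.resize(vision.grab_frame("top")[160:270,120:250],None,fx=5,fy=5,interpolation=cv2.INTER_CUBIC))
cv2.imwrite("pics/s9.png",cv2.resize(vision.grab_frame("side")[110:210,195:305],None,fx=6,fy=6,interpolation=cv2.INTER_CUBIC))
E
```

```text
clock: 12.95
eef_pos: [0.5724, 0.313, 0.1342]
orientation: [0.001, 0.095, 0.995, 0.0]
contact_force: [0.4, -0.6, -1.1]
gripper_width: 0.0586
rot [ 0.06  0.14 -0.19] shift [0.8 0.5 1.2] dist 1.5
```

View pics/w9.png

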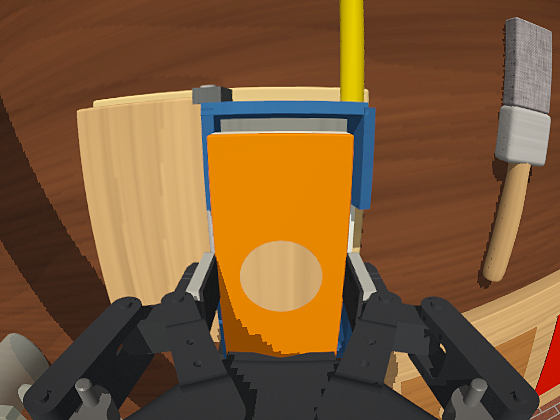

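View pics/t9.png

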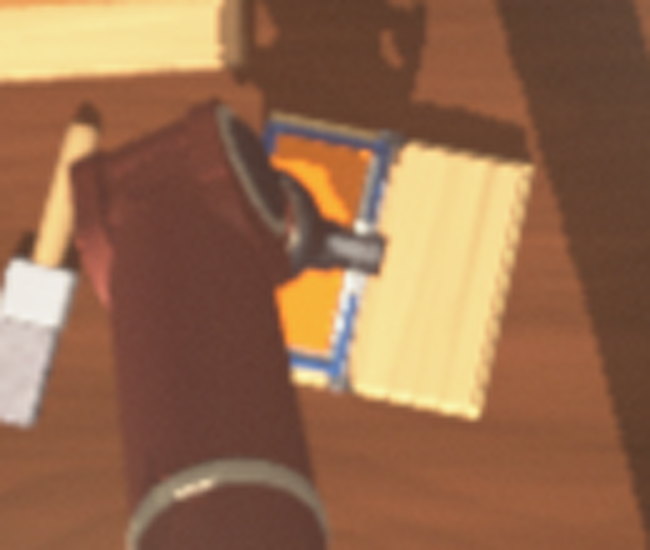

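View pics/s9.png

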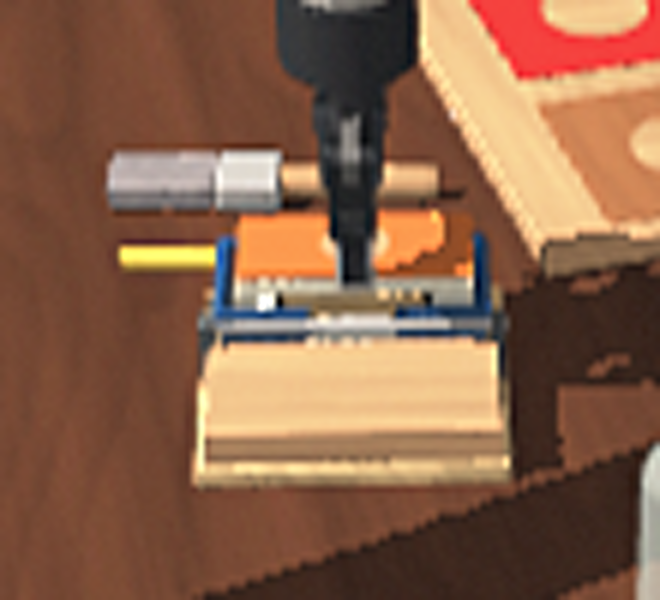

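```bash
python3 - <<'E'
import cv2
t=cv2.imread("pics/w9.png")
cv2.imwrite("pics/w9a.png",cv2.resize(t[80:225,190:385],None,fx=4,fy=4,interpolation=cv2.INTER_CUBIC))
E
```

```text
(no output)
```

View pics/w9a.png

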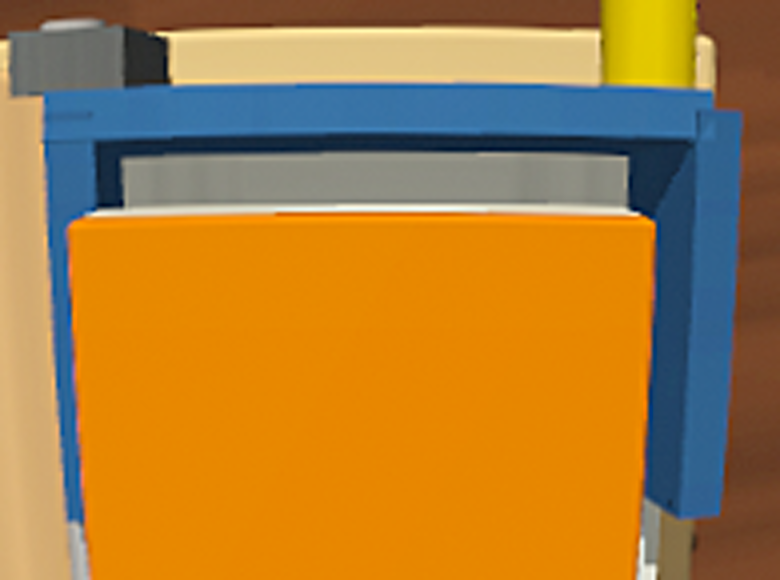

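```bash
cat > m9.py <<'E'
from h import *
import json,sys
c2=json.load(open("w9.json"))
q=[0.001,.095,.995,0];R0=R.from_quat([q[1],q[2],q[3],q[0]]);e=np.array([.5724,.313,.1342])
f=lambda u,v:((u+.5)/4-.5+190,(v+.5)/4-.5+80)
for nm,uv,z in [("mouthL",(95,142),.054),("mouthR",(697,137),.054),("gapR inner",(680,517),.054),("floorL",(123,155),.036),("floorR",(628,153),.036),("panL",(70,225),e[2]-.0592),("panR",(655,222),e[2]-.0592),("panL2",(90,578),e[2]-.0592),("panR2",(638,578),e[2]-.0592)]:
    w=atz("wrist",f(*uv),z,c2); print(nm,(R0.inv().apply(w-e)*1000).round(1))
w=atz("wrist",(281,276),e[2]-.0592,c2);print("spot",(R0.inv().apply(w-e)*1000).round(1))
E
python3 m9.py
```

```text
mouthL [ 71.6 -30.4  80.1]
mouthR [72.5 39.4 80.1]
gapR inner [25.9 39.9 80.2]
floorL [ 69.2 -30.5  98.1]
floorR [69.6 34.8 98.1]
panL [ 64.  -28.9  59.1]
panR [64.3 29.9 59.1]
panL2 [ 26.1 -29.   59.1]
panR2 [26.1 30.2 59.2]
spot [ 0.7  0.8 59.2]
```

```bash
python3 -m jog '0 0 0 1 1.5 0 0.4;0 0 0 2 2.5 0 0.4;0 0 0 2 2.5 6 0.4;0 0 0 2 2.5 12 0.4;0 0 0 2 2.5 12 0.4'; python3 - <<'E'
from h import *
import json
c=vision.calibration("wrist");json.dump({k:np.array(v).tolist() for k,v in c.items()},open("w10.json","w"))
im=vision.grab_frame("wrist")
cv2.imwrite("pics/w10.png",im);cv2.imwrite("pics/w10a.png",cv2.resize(im[80:225,190:385],None,fx=4,fy=4,interpolation=cv2.INTER_CUBIC))
E
```

```text
clock: 13.6
eef_pos: [0.5702, 0.3162, 0.1212]
orientation: [0.001, 0.094, 0.996, -0.0]
contact_force: [-0.4, -0.4, -2.0]
gripper_width: 0.0582
```

View pics/w10a.png

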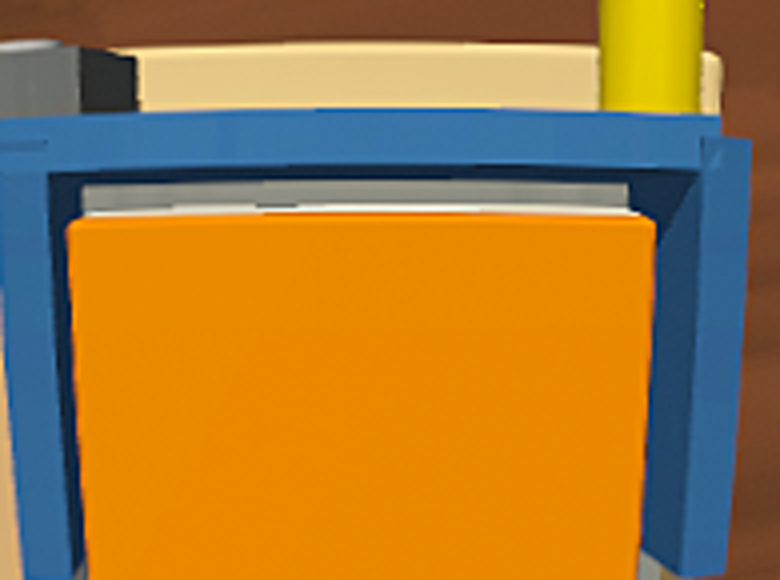

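```bash
python3 -m jog '0 0 0 0 0 4 0.4;0 0 0 0 0 8 0.4;0 0 0 0 0 8 0.4'; python3 -m jog '0 0 0 0 0 2 0.4;0 0 0 0 0 4 0.4;0 0 0 0 0 4 0.4'; python3 - <<'E'
from h import *
im=vision.grab_frame("wrist")
cv2.imwrite("pics/w11.png",im);cv2.imwrite("pics/w11a.png",cv2.resize(im[80:225,190:385],None,fx=4,fy=4,interpolation=cv2.INTER_CUBIC))
E
```

```text
clock: 13.95
eef_pos: [0.5701, 0.3161, 0.1128]
orientation: [0.0, 0.094, 0.996, -0.0]
contact_force: [-0.1, 0.7, -0.8]
gripper_width: 0.0586
clock: 14.25
eef_pos: [0.5702, 0.3161, 0.1097]
orientation: [0.0, 0.095, 0.996, -0.0]
contact_force: [-1.4, -1.2, 3.4]
gripper_width: 0.0585
```

View pics/w11.png

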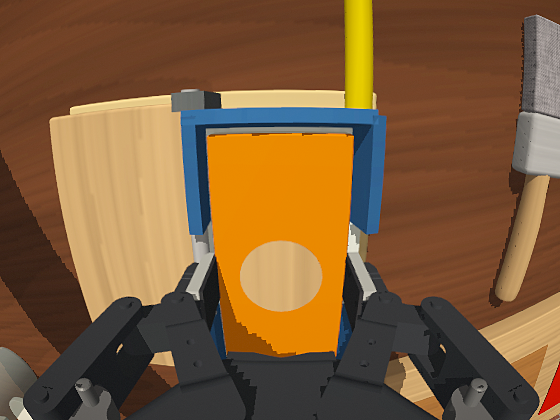

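```bash
python3 -m jog '0 0 0 0 0 0 0.3;0 0 0 0 0 0 0.24;0 0 0 0 0 0 0.22;0 0 0 0 0 -4 0.2;0 0 0 0 0 -30 0.15;0 0 0 0 0 -70 0.1;0 0 0 10 0 -100 0.1;0 0 0 10 0 -100 0.1'; python3 - <<'E'
from h import *
im=vision.grab_frame("wrist")
import json
plan(W(PF,[(-106,70,150)])[0],PF[2])
c=vision.calibration("wrist");json.dump({k:np.array(v).tolist() for k,v in c.items()},open("w12.json","w"))
cv2.imwrite("pics/w12.png",im)
E
```

```text
clock: 15.1
eef_pos: [0.5617, 0.3199, 0.2152]
orientation: [0.004, 0.094, 0.996, 0.003]
contact_force: [0.7, 0.3, 0.3]
gripper_width: 0.0767
rot [ 0.24  0.28 -0.1 ] shift [97.8 28.8 62.3] dist 119.5
```

View pics/w12.png

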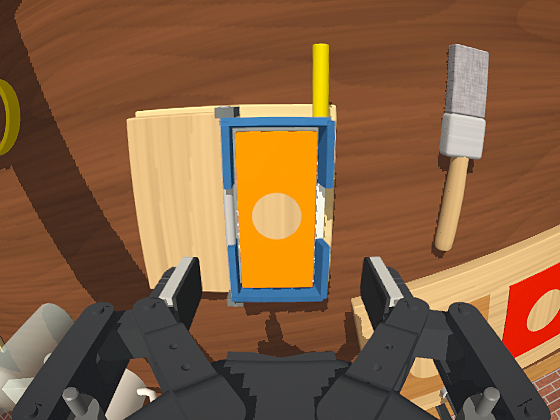

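```bash
python3 - <<'E'
from h import *
import json
c2=json.load(open("w12.json"))
print(fit([("wrist",(320.5,45),(-130,70,48)),("wrist",(127,119),(-80,-86,35)),("wrist",(150,289),(80,-86,35)),("wrist",(277,216),(1,37,50)),("wrist",(233,127),(-70.5,2,54)),("wrist",(328,126),(-70.5,72,54)),("wrist",(320,293),(70.5,72,54)),("wrist",(240,293),(70.5,2,54))],PF,{"wrist":c2}))
E
```

```text
wrist (-130, 70, 48) [ 3.82 -1.68]
wrist (-80, -86, 35) [-0.67 -0.77]
wrist (80, -86, 35) [0.35 1.64]
wrist (1, 37, 50) [1.48 3.38]
wrist (-70.5, 2, 54) [-4.84 -1.15]
wrist (-70.5, 72, 54) [-0.18 -0.64]
wrist (70.5, 72, 54) [0.44 4.43]
wrist (70.5, 2, 54) [-2.44  4.76]
[ 0.5638  0.2804 -0.1851]
```

```bash
sed -i 's/PF=np.array.*/PF=np.array([.563,.2795,-.186])/' h.py; python3 - <<'E'
from h import *
plan(W(PF,[(-106,70,160)])[0],PF[2])
E
python3 -m jog '0.2 0.3 0 40 15 10 0.6;0.2 0.3 0 80 28 30 0.6;0.2 0.3 0 98 30 50 0.6;0.2 0.3 0 98 30 52 0.6;0.2 0.3 0 98 30 52 0.6'; python3 - <<'E'
from h import *
plan(W(PF,[(-106,70,99)])[0],PF[2])
import json
c=vision.calibration("wrist");json.dump({k:np.array(v).tolist() for k,v in c.items()},open("w13.json","w"))
cv2.imwrite("pics/w13.png",vision.grab_frame("wrist"))
E
```

```text
rot [ 0.24  0.28 -0.14] shift [97.  31.1 52.3] dist 114.5
clock: 15.65
eef_pos: [0.4709, 0.3662, 0.1592]
orientation: [-0.0, 0.094, 0.996, -0.001]
contact_force: [0.3, -0.8, 0.8]
gripper_width: 0.0346
rot [-0.1  -0.05 -0.15] shift [-0.6  1.9 60.1] dist 60.2
```

View pics/w13.png

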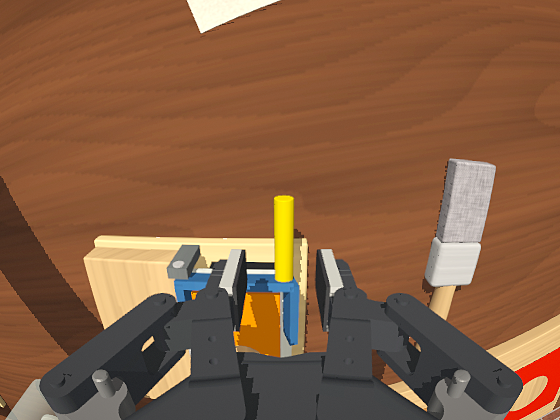

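```bash
python3 - <<'E'
from h import *
import json
c2=json.load(open("w13.json"));s=sense();q=s["orientation"];R0=R.from_quat([q[1],q[2],q[3],q[0]])
for uv in [(284,198),(284,281)]:
    w=atz("wrist",uv,.048,c2);print((R0.inv().apply(w-s["eef_pos"])*1000).round(1))
E
```

```text
[ 24.    2.3 112. ]
[-31.9   2.7 112.1]
```

```bash
python3 -m jog '0 0 0 0 1.5 30 0.6;0 0 0 0 1.5 50 0.6;0 0 0 0 1.5 60 0.6;0 0 0 0 1.5 60 0.6;0 0 0 0 1.5 60 0.8;0 0 0 0 1.5 60 0.95;0 0 0 0 1.5 60 1;0 0 0 0 1.5 60 1' 40; python3 - <<'E'
from h import *
s=sense();plan(W(PF,[(-106,70,99)])[0],PF[2])
E
```

```text
clock: 16.5
eef_pos: [0.4738, 0.3672, 0.1014]
orientation: [0.002, 0.095, 0.995, 0.0]
contact_force: [1.2, -1.4, 3.5]
gripper_width: 0.0104
rot [ 0.06  0.22 -0.27] shift [2.1 0.3 2.4] dist 3.2
```

```bash
python3 -m jog '0 0 0 0 -0.2 -5 1;0 0 0 0 -0.7 -9.7 1;0 0 0 0 -1.8 -15.7 1;0 0 0 0 -3.4 -21.6 1;0 0 0 0 -6.1 -28.5 1;0 0 0 0 -9.4 -35 1;0 0 0 0 -13.4 -41.1 1;0 0 0 0 -18 -46.8 1'; cat > arc.py <<'E'
from h import *
import sys
# measured pin angle using start TCP offset
s=sense();e=s["eef_pos"]
q=s["orientation"];R0=R.from_quat([q[1],q[2],q[3],q[0]])
off=np.array([.4738,.3672,.1014])-W(PF,[(-106,70,45)])[0]
p=e-off;Ri=R.from_euler("z",-PF[2]).as_matrix();l=Ri@(p-[PF[0],PF[1],0.045])*1000
th=np.degrees(np.arctan2(l[2],l[1]));print("pin local",l.round(1),"ang",th.round(1),"rad",np.hypot(l[1],l[2]).round(1))
for t in map(float,sys.argv[1:]):
    w=W(PF,[(-106,70*np.cos(np.radians(t)),45+70*np.sin(np.radians(t)))])[0]+off
    print(t,(R0.inv().apply(w-e)*1000).round(1))
rv,_=plan(e,PF[2])
E
python3 arc.py 48 54 60 66 71 76 81 86
```

```text
clock: 17.3
eef_pos: [0.4707, 0.3513, 0.1497]
orientation: [0.003, 0.095, 0.995, 0.003]
contact_force: [3.9, 4.7, -7.4]
gripper_width: 0.0105
pin local [-106.1   53.8   48.3] ang 41.9 rad 72.2
48.0 [-0.2 -6.9 -3.8]
54.0 [ -0.2 -12.6  -8.5]
60.0 [ -0.2 -18.7 -12.5]
66.0 [ -0.3 -25.2 -15.8]
71.0 [ -0.3 -30.9 -18.1]
76.0 [ -0.4 -36.7 -19.9]
81.0 [ -0.4 -42.7 -21.1]
86.0 [ -0.4 -48.7 -21.9]
rot [ 0.33  0.33 -0.22] shift [0. 0. 0.] dist 0.0
```

```bash
python3 -m jog '0.3 0.3 0 0 -7 -3.8 1;0.3 0.3 0 0 -12.6 -8.5 1;0.3 0.3 0 0 -18.7 -12.5 1;0.3 0.3 0 0 -25.2 -15.8 1;0.3 0.3 0 0 -31 -18.1 1;0.3 0.3 0 0 -36.7 -20 1;0.3 0.3 0 0 -42.7 -21.1 1;0.3 0.3 0 0 -48.7 -21.9 1'; python3 arc.py 90 94 98 102 106 110 114 118; python3 - <<'E'
from h import *
cv2.imwrite("pics/s14.png",cv2.resize(vision.grab_frame("side")[110:210,195:305],None,fx=6,fy=6,interpolation=cv2.INTER_CUBIC))
E
```

```text
clock: 18.1
eef_pos: [0.4633, 0.3118, 0.177]
orientation: [0.005, 0.093, 0.996, 0.01]
contact_force: [-0.7, 12.4, 15.0]
gripper_width: 0.0102
pin local [-106.1   13.6   75.6] ang 79.8 rad 76.8
90.0 [ -0.1 -13.7   5.3]
94.0 [ -0.1 -18.6   5.4]
98.0 [ -0.1 -23.4   5.8]
102.0 [ -0.1 -28.3   6.5]
106.0 [ -0.  -33.    7.6]
110.0 [ -0.  -37.7   9. ]
114.0 [ -0.  -42.3  10.8]
118.0 [  0.  -46.7  12.8]
rot [1.15 0.46 0.01] shift [0. 0. 0.] dist 0.0
```

View pics/s14.png

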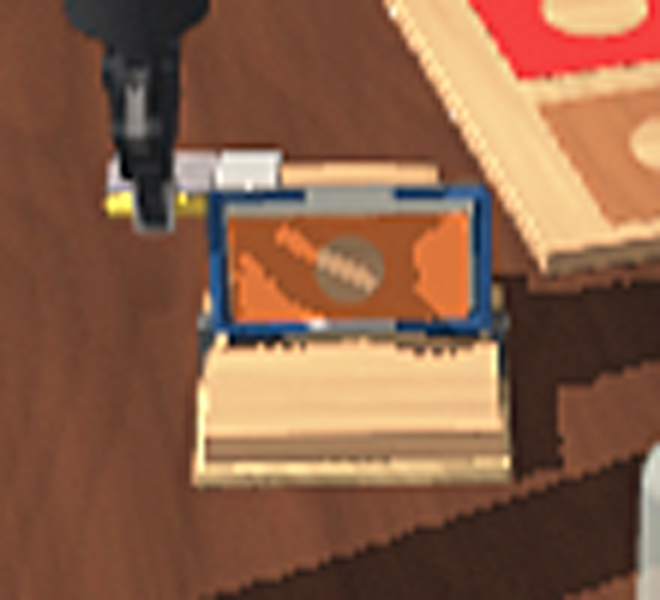

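```bash
python3 -m jog '0 0 0 0 0 0 0.9;0 0 0 0 0 0 0.8;0.6 0.4 0 0 0 4 0.8;1.1 0.4 0 0 0 9 0.8;1.1 0.4 0 0 0 9 0.8;1.1 0.4 0 0 0 9 1;1.1 0.4 0 0 0 9 1;1.1 0.4 0 0 0 9 1' 25; python3 arc.py; python3 - <<'E'
from h import *
cv2.imwrite("pics/w15.png",vision.grab_frame("wrist"))
E
```

```text
clock: 18.95
eef_pos: [0.4627, 0.3111, 0.1681]
orientation: [-0.0, 0.093, 0.996, -0.0]
contact_force: [-0.5, 2.2, -3.5]
gripper_width: 0.0108
pin local [-106.5   12.8   66.7] ang 79.1 rad 67.9
rot [-0.01 -0.02 -0.01] shift [0. 0. 0.] dist 0.0
```

View pics/w15.png

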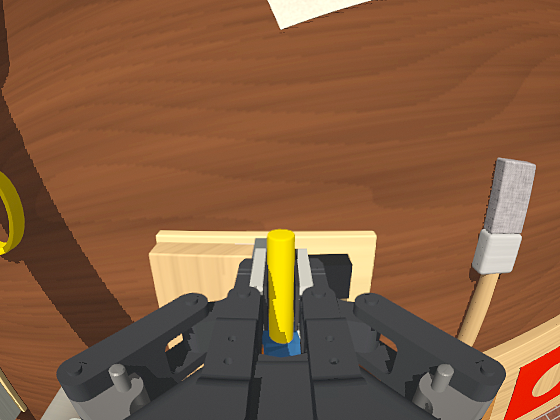

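```bash
python3 -m jog '0 0 0 0 -5.6 0 1;0 0 0 0 -11.7 0.8 1;0 0 0 0 -17.8 1 1;0 0 0 0 -22.6 1.5 1;0 0 0 0 -27.4 2.3 1;0 0 0 0 -32.2 3.5 1;0 0 0 0 -36.8 5 1;0 0 0 0 -41.4 7 1' 25; sed -i 's/^off=.*/off=np.array([.4627,.3111,.1681])-W(PF,[(-106,12.8,113.8)])[0]/' arc.py; python3 arc.py 114 118 122 126 130 134 138 142; python3 - <<'E'
from h import *
cv2.imwrite("pics/s16.png",cv2.resize(vision.grab_frame("side")[110:210,195:305],None,fx=6,fy=6,interpolation=cv2.INTER_CUBIC))
E
```

```text
clock: 19.8
eef_pos: [0.4556, 0.2735, 0.1628]
orientation: [0.001, 0.092, 0.996, 0.003]
contact_force: [-1.1, 5.0, 5.2]
gripper_width: 0.011
pin local [-106.   -25.5   63.5] ang 111.9 rad 68.4
114.0 [ 0.  -3.  -0.4]
118.0 [ 0.  -7.4  1.7]
122.0 [  0.1 -11.6   4.1]
126.0 [  0.1 -15.7   6.8]
130.0 [  0.1 -19.6   9.8]
134.0 [  0.1 -23.2  13. ]
138.0 [  0.1 -26.7  16.5]
142.0 [  0.1 -29.8  20.2]
rot [0.4  0.13 0.09] shift [0. 0. 0.] dist 0.0
```

View pics/s16.png

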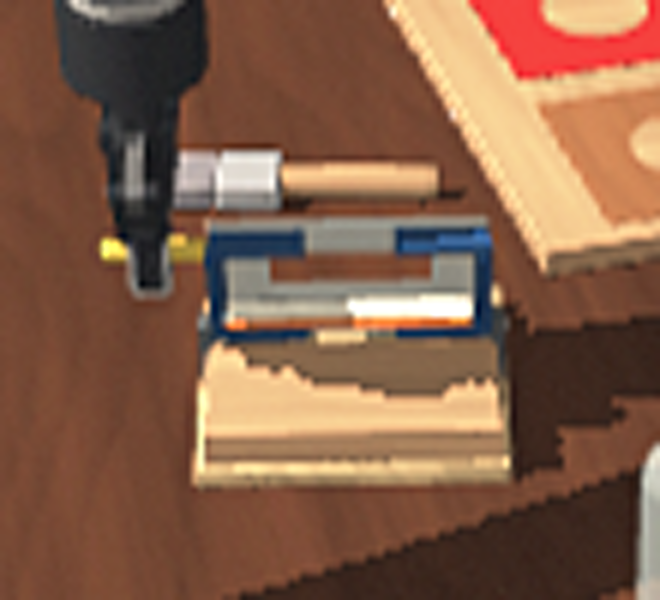

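```bash
python3 -m jog '0.3 0 0 0 -4 1 1;0.3 0 0 0 -8 2.5 1;0.3 0 0 0 -12 5 1;0.3 0 0 0 -16 7.5 1;0.3 0 0 0 -19.8 10.5 1;0.3 0 0 0 -23.4 13.7 1;0.3 0 0 0 -26.9 17 1;0.3 0 0 0 -30 21 1'; python3 arc.py 142 146 150 154 158 162 166 170; python3 - <<'E'
from h import *
cv2.imwrite("pics/s17.png",cv2.resize(vision.grab_frame("side")[110:210,195:305],None,fx=6,fy=6,interpolation=cv2.INTER_CUBIC))
E
```

```text
clock: 20.65
eef_pos: [0.4501, 0.2428, 0.1411]
orientation: [0.001, 0.093, 0.996, 0.0]
contact_force: [-0.9, 5.0, 3.1]
gripper_width: 0.0113
pin local [-105.8  -56.6   41.8] ang 143.5 rad 70.4
142.0 [ 0.2  1.5 -1.3]
146.0 [ 0.3 -1.4  2.7]
150.0 [ 0.3 -4.   6.8]
154.0 [ 0.3 -6.3 11.1]
158.0 [ 0.3 -8.3 15.6]
162.0 [ 0.3 -9.9 20.2]
166.0 [  0.3 -11.3  24.9]
170.0 [  0.3 -12.3  29.7]
rot [0.03 0.12 0.03] shift [0. 0. 0.] dist 0.0
```

View pics/s17.png

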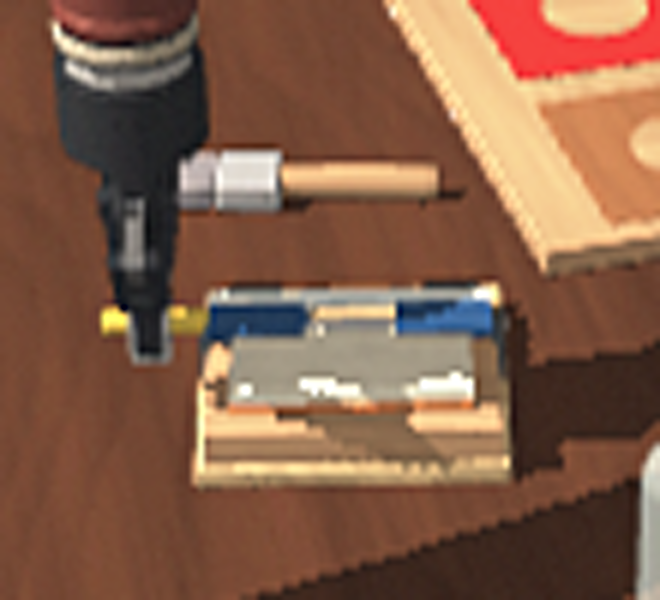

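```bash
python3 -m jog '0 0 0 0 -1.5 3 1;0 0 0 0 -4 7 1;0 0 0 0 -6.3 11.1 1;0 0 0 0 -8.3 15.6 1;0 0 0 0 -9 18 1;0 0 0 0 -10 20.2 1;0 0 0 0 -10 20.2 1'; python3 arc.py 160 164 168 172 176 180; python3 - <<'E'
from h import *
cv2.imwrite("pics/s18.png",cv2.resize(vision.grab_frame("side")[110:210,195:305],None,fx=6,fy=6,interpolation=cv2.INTER_CUBIC))
E
```

```text
clock: 21.4
eef_pos: [0.4483, 0.2326, 0.1197]
orientation: [0.001, 0.093, 0.996, -0.0]
contact_force: [-0.4, 5.5, 0.5]
gripper_width: 0.0111
pin local [-105.6  -67.    20.4] ang 163.1 rad 70.1
160.0 [ 0.4  1.2 -3.5]
164.0 [ 0.4 -0.3  1.1]
168.0 [ 0.4 -1.5  5.9]
172.0 [ 0.4 -2.3 10.7]
176.0 [ 0.4 -2.8 15.5]
180.0 [ 0.4 -3.  20.4]
rot [0.01 0.12 0.02] shift [0. 0. 0.] dist 0.0
```

View pics/s18.png

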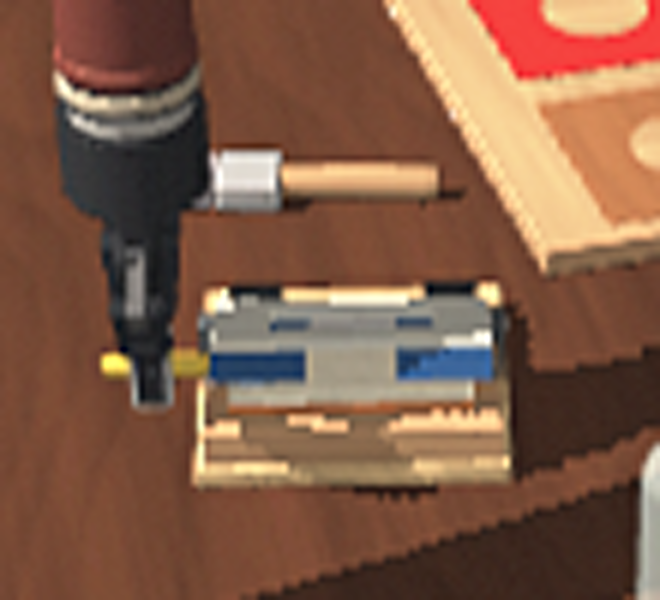

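Continue closing slowly; panel edge appears inside the wall's reach.

```bash
python3 -m jog '0 0 0 0 -0.8 3 1;0 0 0 0 -1.5 6 1;0 0 0 0 -2 8.5 1;0 0 0 0 -2.3 11 1;0 0 0 0 -2.3 11 1'; python3 arc.py 172 176 180; python3 - <<'E'
from h import *
cv2.imwrite("pics/s19.png",cv2.resize(vision.grab_frame("side")[110:210,195:305],None,fx=6,fy=6,interpolation=cv2.INTER_CUBIC))
E
```

```text
clock: 21.95
eef_pos: [0.4479, 0.2303, 0.1082]
orientation: [0.001, 0.093, 0.996, -0.0]
contact_force: [-0.1, 4.9, -1.0]
gripper_width: 0.011
pin local [-105.6  -69.4    8.9] ang 172.7 rad 69.9
172.0 [ 0.4  0.  -0.9]
176.0 [ 0.4 -0.5  4. ]
180.0 [ 0.5 -0.6  8.9]
rot [-0.    0.11  0.02] shift [0. 0. 0.] dist 0.0
```

View pics/s19.png

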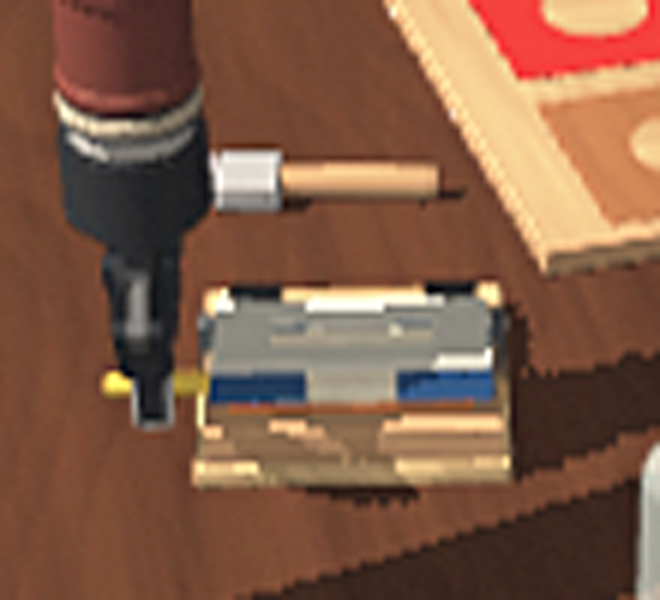

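```bash
python3 -m jog '0 0 0 0.3 -0.3 3 1;0 0 0 0.4 -0.5 6 1;0 0 0 0.4 -0.6 9 1;0 0 0 0.4 -0.6 9 1;0 0 0 0.4 -0.6 11 1;0 0 0 0.4 -0.6 11 1'; python3 arc.py 180; python3 - <<'E'
from h import *
cv2.imwrite("pics/s20.png",cv2.resize(vision.grab_frame("side")[110:210,195:305],None,fx=6,fy=6,interpolation=cv2.INTER_CUBIC))
E
```

```text
clock: 22.6
eef_pos: [0.4478, 0.2296, 0.0974]
orientation: [0.001, 0.093, 0.996, -0.0]
contact_force: [-0.5, 4.3, 4.6]
gripper_width: 0.0114
pin local [-105.6  -70.    -1.9] ang -178.4 rad 70.1
180.0 [ 0.4  0.  -1.9]
rot [-0.    0.15  0.01] shift [0. 0. 0.] dist 0.0
```

View pics/s20.png

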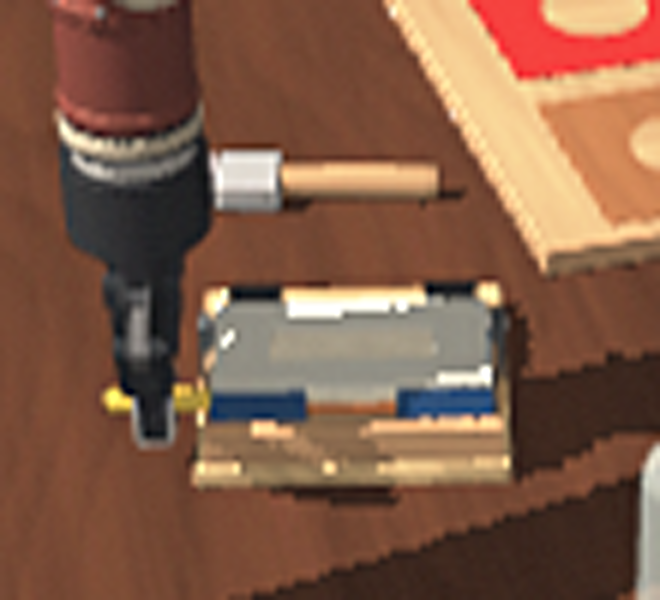

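```bash
python3 -m jog '0 0 0 0 0 2 1;0 0 0 0 0 4 1;0 0 0 0 0 6 1;0 0 0 0 0 6 1' 40; python3 arc.py
```

```text
clock: 23.05
eef_pos: [0.448, 0.2295, 0.0958]
orientation: [0.002, 0.093, 0.996, 0.001]
contact_force: [-6.4, 1.0, 40.9]
gripper_width: 0.0106
pin local [-105.4  -70.1   -3.5] ang -177.1 rad 70.2
rot [ 0.09  0.22 -0.01] shift [0. 0. 0.] dist 0.0
```

```bash
python3 -m jog '0 0 0 0 0 -1 1;0 0 0 0 0 -1 0.9;0 0 0 0 0 -1 0.8;0 0 0 0 0 -1 0.7;0 0 0 0 0 -1 0.65;0 0 0 0 0 -5 0.65;0 0 0 0 0 -40 0.6;0 0 0 10 0 -80 0.6'; python3 -m jog '0 0 0 40 0 -40 0.6;0 0 0 40 0 -80 0.6;0 0 0 40 0 -110 0.6;0 0 0 40 0 -120 0.6;0 0 0 40 0 -120 0.6'; python3 - <<'E'
from h import *
import json
c=vision.calibration("wrist");json.dump({k:np.array(v).tolist() for k,v in c.items()},open("w21.json","w"))
cv2.imwrite("pics/w21.png",vision.grab_frame("wrist"))
im=vision.grab_frame("side");cv2.imwrite("pics/side21.png",im);cv2.imwrite("pics/s21.png",cv2.resize(im[110:210,195:305],None,fx=6,fy=6,interpolation=cv2.INTER_CUBIC))
cv2.imwrite("pics/top21.png",vision.grab_frame("top"))
E
```

```text
clock: 23.85
eef_pos: [0.4382, 0.23, 0.1755]
orientation: [0.001, 0.094, 0.996, -0.001]
contact_force: [-0.3, -0.1, -0.1]
gripper_width: 0.0343
clock: 24.35
eef_pos: [0.3991, 0.2376, 0.2966]
orientation: [0.002, 0.094, 0.996, 0.0]
contact_force: [-0.3, 0.4, -0.6]
gripper_width: 0.0339
```

View pics/w21.png

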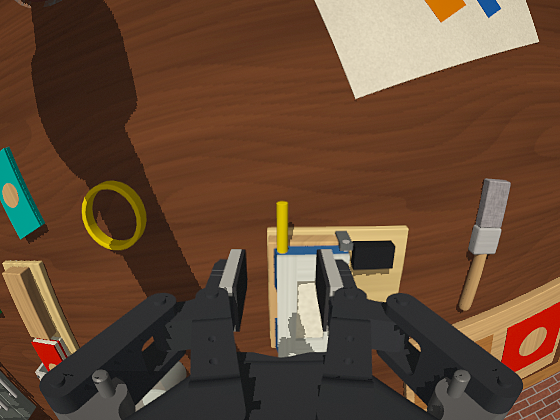

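View pics/s21.png

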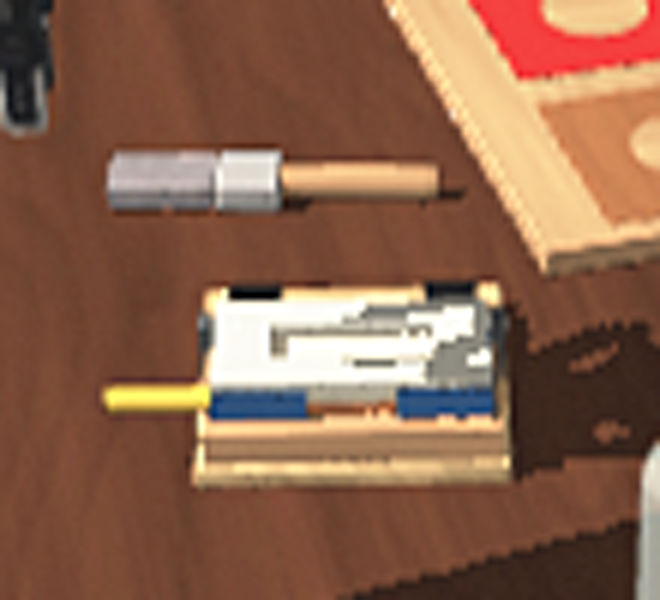

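View pics/top21.png

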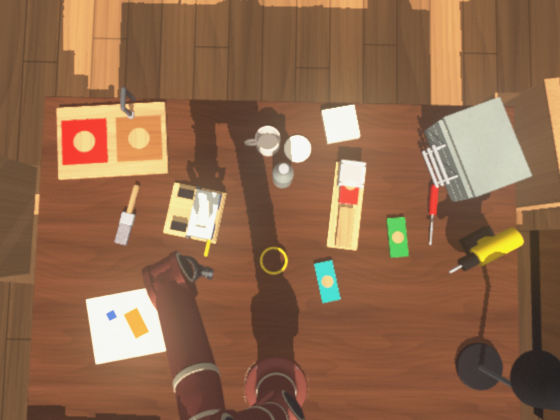

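View pics/side21.png

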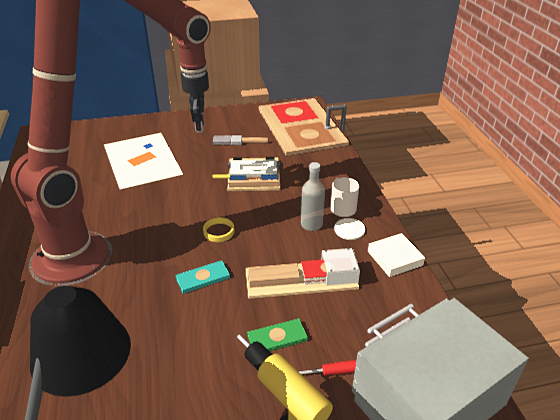

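```bash
python3 - <<'E'
from h import *
p=proj("side",W(PF,[(-130,-70,45),(-74,-70,45),(-130,-70,52)]));print(((p-[195,110]+.5)*6-.5).round(0))
a=cv2.imread("pics/side21.png")[240:305,235:370]
cv2.imwrite("pics/s22.png",cv2.resize(a,None,fx=5.8,fy=5.8,interpolation=cv2.INTER_CUBIC))
E
```

```text
[[103. 398.]
 [208. 396.]
 [102. 387.]]
```

View pics/s22.png

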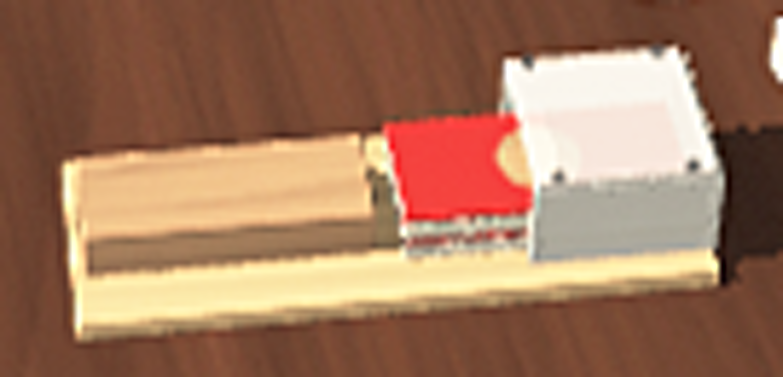

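```bash
python3 -c "
from station import job,sense
print(sense()['clock'],sense()['contact_force']);print(job.job_done())"
```

```text
24.5 [ 0.39800744  0.18910991 -0.94926869]
the job is handed in; nothing more can be done
None
```

The job is done and handed in at 24.5 s of the 64 s allowed. I slid the top orange panel about 140 mm straight out onto the deck and let go. Then I took it again by its middle, laid it orange face up in the leaf pocket and swung the leaf fully over onto the bed.

What the last checks showed:
- **Leaf:** it met a hard stop, with about 41 N at the wrist when I pressed further. In the side view the released pin sits where the closed leaf should put it, at pixels (105,398) to (208,396) against an expected (103,398) to (208,396).
- **Panel:** side views during the swing show it white back up on the bed and then covered by the leaf. Only a sliver of orange edge shows through the finger gap, so its face-down position is judged from that, not measured.
- **Red panels and bystanders:** the red panels show no visible shift in the side view. The bystanders look unmoved by eye in the top and side pictures. I did not measure either to the millimetre.
- **Gripper:** clear of everything, with wrist force near zero.

Two things disagreed or needed mending:
- **Camera bias:** the wrist camera and the fixed cameras differed by about 2–3 mm sideways. I corrected for this by comparing the panel with the pocket walls in the same picture.
- **Pin rolling in the grip:** in the first half of the swing the pin rolled about 7 mm down the pads. I let go at about 79°, took a fresh grip and finished the swing.

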